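# Load the yogurt maker and start it

### The job

Load the yogurt maker and start it. Hold its paddle over away from you until the clear lid is well on its way up, then let the paddle spring back; once the lid is fully open, stand a spare jar in every empty well, leaving the jars already in wells alone and any jars left over standing on the worktop. Then press the lid down until it catches, hold the paddle over towards you for a good second to start, and let it return to the middle; do not disturb the spice jar, shaker and tin.

Things in the scene. Friction and masses are not known exactly. Their poses are not given: they have to be found in the camera images.
- lid_hinge (a point): yogurt maker (fixed; white housing 180 mm deep, 350 mm long): middle of its lid hinge, 75 mm above the worktop, at the housing's left end; x axis along the hinge, away from the robot; y axis along the housing to the left, away from the wells and lid. All parts below turn with it. In the wells part the deck is level with this point; well floors lie 35 mm below it
- lid (a joint): the clear lid, rad: 0 shut, 1.75 fully open (on edge at the left end). A shallow inverted tray 170 mm wide, 262 mm long from the hinge, 53 mm high over its flat top. A damped spring opens it from any angle (about 0.6 rad/s, under 1 N at its free end) unless the catch by the paddle holds it. Pressed down on top near the free end (about 8 N) it snaps into the catch
- paddle (a joint): spring-centred black paddle at the housing's right end, rad: 0 upright, + leaning away from the robot (x of lid_hinge), - leaning towards it; stops at +-0.45. From +0.3 it frees the lid, which needs half a second to rise clear or it catches again; beyond -0.3 with the lid shut is the start contact. 3.5 N at the tip moves it to a stop; let go, it recentres
- paddle_tip (a point): middle of the paddle's top, 126 mm above the worktop when upright; the paddle is 24 mm wide along the housing and 9 mm thick, stands 51 mm out of the housing's top (75 mm above the worktop) and turns about an axis along the housing, 106 mm below this point. The shut lid's free end is 52 mm to its left; a thin hook arm joins the two
- well_0 (a point): where the centre of a jar lies when it is seated in well 0 of the yogurt maker (left pair, near row); 4 mm above the deck, 39 mm above the floor of the round well, whose bore is 63 mm; a seated jar stands 43 mm proud of the deck
- well_1 (a point): where the centre of a jar lies when it is seated in well 1 of the yogurt maker (left pair, far row); 4 mm above the deck, 39 mm above the floor of the round well, whose bore is 63 mm; a seated jar stands 43 mm proud of the deck
- well_2 (a point): where the centre of a jar lies when it is seated in well 2 of the yogurt maker (middle pair, near row); 4 mm above the deck, 39 mm above the floor of the round well, whose bore is 63 mm; a seated jar stands 43 mm proud of the deck
- well_3 (a point): where the centre of a jar lies when it is seated in well 3 of the yogurt maker (middle pair, far row); 4 mm above the deck, 39 mm above the floor of the round well, whose bore is 63 mm; a seated jar stands 43 mm proud of the deck
- well_4 (a point): where the centre of a jar lies when it is seated in well 4 of the yogurt maker (right pair, near row); 4 mm above the deck, 39 mm above the floor of the round well, whose bore is 63 mm; a seated jar stands 43 mm proud of the deck
- well_5 (a point): where the centre of a jar lies when it is seated in well 5 of the yogurt maker (right pair, far row); 4 mm above the deck, 39 mm above the floor of the round well, whose bore is 63 mm; a seated jar stands 43 mm proud of the deck
- set_0_mid (a point): yogurt jar, a plain upright round jar 54 mm in diameter and 78 mm high with a steel screw cap (same width, never comes off), 0.16 kg, heavy at the bottom; the point is its centre, 39 mm above its foot; its z axis is the jar's axis; if present, it stands in a well of the yogurt maker from the start
- set_1_mid (a point): yogurt jar, a plain upright round jar 54 mm in diameter and 78 mm high with a steel screw cap (same width, never comes off), 0.16 kg, heavy at the bottom; the point is its centre, 39 mm above its foot; its z axis is the jar's axis; if present, it stands in a well of the yogurt maker from the start
- set_2_mid (a point): yogurt jar, a plain upright round jar 54 mm in diameter and 78 mm high with a steel screw cap (same width, never comes off), 0.16 kg, heavy at the bottom; the point is its centre, 39 mm above its foot; its z axis is the jar's axis; if present, it stands in a well of the yogurt maker from the start
- set_3_mid (a point): yogurt jar, a plain upright round jar 54 mm in diameter and 78 mm high with a steel screw cap (same width, never comes off), 0.16 kg, heavy at the bottom; the point is its centre, 39 mm above its foot; its z axis is the jar's axis; if present, it stands in a well of the yogurt maker from the start
- set_4_mid (a point): yogurt jar, a plain upright round jar 54 mm in diameter and 78 mm high with a steel screw cap (same width, never comes off), 0.16 kg, heavy at the bottom; the point is its centre, 39 mm above its foot; its z axis is the jar's axis; if present, it stands in a well of the yogurt maker from the start
- set_5_mid (a point): yogurt jar, a plain upright round jar 54 mm in diameter and 78 mm high with a steel screw cap (same width, never comes off), 0.16 kg, heavy at the bottom; the point is its centre, 39 mm above its foot; its z axis is the jar's axis; if present, it stands in a well of the yogurt maker from the start
- spare_0_mid (a point): yogurt jar, a plain upright round jar 54 mm in diameter and 78 mm high with a steel screw cap (same width, never comes off), 0.16 kg, heavy at the bottom; the point is its centre, 39 mm above its foot; its z axis is the jar's axis; a spare; it stands on the worktop to the right at the start
- spare_1_mid (a point): yogurt jar, a plain upright round jar 54 mm in diameter and 78 mm high with a steel screw cap (same width, never comes off), 0.16 kg, heavy at the bottom; the point is its centre, 39 mm above its foot; its z axis is the jar's axis; a spare; it stands on the worktop to the right at the start
- spare_2_mid (a point): yogurt jar, a plain upright round jar 54 mm in diameter and 78 mm high with a steel screw cap (same width, never comes off), 0.16 kg, heavy at the bottom; the point is its centre, 39 mm above its foot; its z axis is the jar's axis; a spare; it stands on the worktop to the right at the start
- spare_3_mid (a point): yogurt jar, a plain upright round jar 54 mm in diameter and 78 mm high with a steel screw cap (same width, never comes off), 0.16 kg, heavy at the bottom; the point is its centre, 39 mm above its foot; its z axis is the jar's axis; a spare; it stands on the worktop to the right at the start
- spare_4_mid (a point): yogurt jar, a plain upright round jar 54 mm in diameter and 78 mm high with a steel screw cap (same width, never comes off), 0.16 kg, heavy at the bottom; the point is its centre, 39 mm above its foot; its z axis is the jar's axis; a spare; it stands on the worktop to the right at the start
- spice_mid (a point): spice jar with green cap, 46 mm diameter, 106 mm high (not counted: fixed things of the room at the back, a juicer 0.25 m high beyond x = 0.55 for y from -0.21 to 0, two spice jars 0.1 m high at x, y = 0.58, -0.235 and 0.635, -0.24), bystander that stands on the worktop; the point is its centre
- tin_tall_mid (a point): food tin, 75 mm diameter, 58 mm high, bystander that stands on the worktop; the point is its centre
- shaker_mid (a point): salt shaker, 44 mm diameter, 90 mm high, bystander that stands on the worktop; the point is its centre
Things that resemble listed ones, but are neither listed nor needed, are in the scene too. Leave any orange look-alike of the part that bears spare_4_mid alone.

How it is judged:
By the outcome, as a careful person would: the job done as asked, in the order asked, and still so for the second after the job is handed in, with the robot touching nothing.
Of set_0, set_1, set_2, set_3, set_4, set_5 only 1 to 2 are there at a start; the rules pass over those that are not, and their reading is None.
At some moment in a run one of spare_0, spare_1, spare_2, spare_3, spare_4 may be knocked a few centimetres aside while the robot is not near it.
It also fails if it takes over 208 s, if anything falls off the work surface, if the arm or the gripper's body presses on something with over 40 N, if the wrist force passes 120 N, or if a joint passes its speed limit or range.

### The arm

A 6-joint arm with a two-finger parallel gripper is mounted at the origin on a cart in front of the work surface, level with it; the furniture and walls round the work are solid. World frame = base frame: x ahead of the robot, y to its left, z up, the work surface at z = 0. Lengths are in mm, angles in rad, forces in N, time in s.
With the tool pointing down it reaches from about 375 to 825 mm from the base axis. Payload 5.5 kg.
Tool frame: the origin (TCP) lies midway between the tips of the shut fingers; the grasp point (between the pads) lies 19 mm behind it; z points along the fingers, y is the line along which they close (so a half turn about z gives the same grasp; the last joint's range is limited). The gripper opens to 85 mm and grips with 20 to 120 N. Pads are 22 mm wide; open, the fingers measure 114 mm over their backs; the gripper's body (76 mm by 85 mm) begins 54 mm behind the grasp point. The pads swing forward as they close: fully open they stand 13 mm farther back than shut.
Start: joints at [1.242, 0.314, -0.047, 1.21, 0, 1.571], TCP at [193.741, 567.855, 231.299] pointing down, gripper open.
Joint ranges: [-2.67, 2.67], [-0.69, 1.73], [-1.03, 1.25], [-2.08, 2.16], [-1.42, 1.45], [-3.14, 3.14]. Speed limits (rad/s): [2.39, 2.39, 3.01, 3.14, 3.14, 3.14].

### API

Orientations are given as [roll, pitch, yaw] about the fixed x, y, z axes, in that order (R = Rz(yaw) Ry(pitch) Rx(roll)).
In Python, from plant import ctrl gives the robot as it stands.
- The arm moves only by the tool apply_moves, never from a script. Its argument "increments" is a list of rows, each a list of 7 numbers: the shift along the tool's x, y, z as a fraction of full scale, then the turn, a rotation vector about the tool's x, y, z as a fraction of full scale, then the closure, from 0 (fully open) to 1 (shut). In form: [[x, y, z, wx, wy, wz, claw], ...]. A call has 1 to 8 rows; each row is the pose to reach, as a shift and turn from the pose commanded when the call began, along the tool's axes at that moment; what a row does not reach only later rows make up. Full scale, the value 1, is 100 mm for a shift and pi/2 rad for a turn. A row lasts 1/8 s, in which the tool goes at most 62.5 mm and 10.7 degrees, less where a joint would pass 70% of its speed; a pose out of reach is approached as far as the arm can. A call with a number of a shift or a turn outside -1 to 1 is refused whole. A call with a gripper value outside its range is refused whole. The fingers move at their own pace and stop on an object; "grip_force" is the grip in N (left out, the last holds). Time passes only in rows, so rows that repeat a pose let the fingers close. It gives the time, the measured TCP pose, the force, the opening and the grip force at its end, in the units of the state.
- ctrl.state(): the state, without advancing time (a new reading comes with each control period).
- ctrl.get_image(name): name is "side" or "top"; returns a dict with "pixels" (400x640x3 uint8, red, green, blue), "K" (3x3 intrinsics, pixels), "world_from_camera" (4x4, takes a point from camera to world coordinates). Camera axes: x right, y down, z forward; pixel columns grow to the right and rows downward; lengths in mm; the calibration is good to about 2 mm. A picture is of the moment at which its call begins. There is no depth.
- ctrl.hand_in(): hands the job in; it is judged then, once.
Trained networks look in a picture, given as the dict that the camera call returned (one of the last four; its "shot" number tells which), for a name from the list of things; names that differ only in an ending like _2 or _b are one class to them, and where a whole thing is asked for, a point or a joint stands for the part that bears it (a point fixed in the world has none). Each returns a list of dicts, best first, with "score" (0 to 1); they miss things now and then, are a little off and sometimes report something else, mostly with a low value. They report only what shows in the picture. A call takes as long as a camera call. They do not tell look-alikes from the thing itself.
- ctrl.find_in(picture, thing): "bbox" ([centre column, centre row, width, height] in pixels, round what is visible of it).
- ctrl.silhouettes(picture, thing): "pixels" (400x640 bool, what is visible of it) and "bbox" ([centre column, centre row, width, height] in pixels, round what is visible of it).
- ctrl.tip_of(picture, thing): "pixel" ([column, row] in pixels: a listed point, or the origin of a listed thing).
The state is a dict: "t": time; "joints": joint angles; "qvel": joint speeds; "tau": joint torques, N m; "eef_pos": TCP position; "orientation": TCP orientation; "wrist_force": force on the tool from outside, world axes, zero at the start; "wrist_torque": the same for the moment, N m; "opening": finger opening in mm; "grip_force": force on a finger pad.
Only numpy, scipy, OpenCV 4.12 (cv2) and the standard library are available. Lean on these libraries where they do the work, as an engineer would, in place of code of your own. Each camera call takes 0.05 s, during which the arm holds its last target. There are 200 camera calls.

## Working session

There is one attempt and no reset: what is moved stays moved. The work goes in short steps, Python scripts to look and compute and a tool call to move; the robot and the scene stay as the last step left them, time stands still between calls to the robot, and variables do not carry over. Pictures are saved under pics/ and viewed, at most 14 in all, crops included, and the job is handed in when it is done.

Besides the shell and the picture viewer there is one more tool, called after "Request:" in YAML: its name, and indented under it one key for each argument. apply_moves: Moves the arm, as the interface text tells. Its arguments: {"type":"object","properties":{"increments":{"type":"array","items":{"type":"array","items":{"type":"number"}}},"grip_force":{"type":"number"}},"required":["increments"]}

```bash
ls; mkdir -p pics
python3 - <<'E'
from plant import ctrl
import cv2,numpy as np
s=ctrl.state();print({k:np.round(v,3).tolist() for k,v in s.items()})
for n in ("side","top"):
    p=ctrl.get_image(n);cv2.imwrite(f"pics/{n}0.png",p["pixels"][:,:,::-1]);print(n,p["K"].tolist(),np.round(p["world_from_camera"],3).tolist())
    for th in ["lid_hinge","paddle_tip","well_0","well_1","well_2","well_3","well_4","well_5","set_0_mid","spare_0_mid","spice_mid","tin_tall_mid","shaker_mid"]:
        print(th,[(np.round(d["pixel"]).tolist(),round(d["score"],2)) for d in ctrl.tip_of(p,th)][:9])
E
```

```text
pics
{'t': 0.0, 'joints': [1.242, 0.314, -0.048, 1.21, -0.0, 1.571], 'qvel': [-0.002, 0.001, 0.0, 0.001, -0.0, -0.0], 'tau': [0.001, -53.959, 33.975, 0.019, 0.0, 0.0], 'eef_pos': [193.541, 567.304, 230.418], 'orientation': [-3.14, 0.0, 2.813], 'wrist_force': [-0.301, -0.355, -0.463], 'wrist_torque': [-0.002, -0.004, 0.015], 'grip_force': 0.0, 'opening': 85.248}
side [[466.5509744249775, 0.0, 320.9741627065661], [0.0, 466.5509744249775, 200.30991461201475], [0.0, 0.0, 1.0]] [[1.0, -0.031, 0.005, 471.285], [-0.027, -0.786, 0.617, -842.736], [-0.015, -0.617, -0.787, 1119.006], [0.0, 0.0, 0.0, 1.0]]
lid_hinge [([309.0, 167.0], 0.28)]
paddle_tip []
well_0 [([335.0, 131.0], 0.93), ([307.0, 164.0], 0.79), ([339.0, 169.0], 0.68), ([300.0, 273.0], 0.25)]
well_1 [([335.0, 131.0], 0.93), ([307.0, 164.0], 0.79), ([339.0, 169.0], 0.68), ([300.0, 273.0], 0.25)]
well_2 [([335.0, 131.0], 0.93), ([307.0, 164.0], 0.79), ([339.0, 169.0], 0.68), ([300.0, 273.0], 0.25)]
well_3 [([335.0, 131.0], 0.93), ([307.0, 164.0], 0.79), ([339.0, 169.0], 0.68), ([300.0, 273.0], 0.25)]
well_4 [([335.0, 131.0], 0.93), 
[... 790 characters left out ...]
99.0], 0.9), ([252.0, 222.0], 0.87), ([273.0, 220.0], 0.73)]
well_2 [([228.0, 218.0], 0.91), ([274.0, 199.0], 0.9), ([252.0, 222.0], 0.87), ([273.0, 220.0], 0.73)]
well_3 [([228.0, 218.0], 0.91), ([274.0, 199.0], 0.9), ([252.0, 222.0], 0.87), ([273.0, 220.0], 0.73)]
well_4 [([228.0, 218.0], 0.91), ([274.0, 199.0], 0.9), ([252.0, 222.0], 0.87), ([273.0, 220.0], 0.73)]
well_5 [([228.0, 218.0], 0.91), ([274.0, 199.0], 0.9), ([252.0, 222.0], 0.87), ([273.0, 220.0], 0.73)]
set_0_mid [([422.0, 164.0], 0.6), ([335.0, 228.0], 0.25)]
spare_0_mid [([387.0, 205.0], 0.58)]
spice_mid [([358.0, 203.0], 0.68)]
tin_tall_mid [([423.0, 166.0], 0.59), ([230.0, 221.0], 0.55)]
shaker_mid [([406.0, 174.0], 0.73)]
```

Run:
```python
import cv2
a=cv2.imread("pics/side0.png");b=cv2.imread("pics/top0.png")
cv2.imwrite("pics/side0c.png",cv2.resize(a[90:390,220:540],None,fx=2.0,fy=2.0,interpolation=cv2.INTER_CUBIC))
cv2.imwrite("pics/top0c.png",cv2.resize(b[120:290,190:450],None,fx=3,fy=3,interpolation=cv2.INTER_CUBIC))
```

```text
(no output)
```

View pics/side0c.png

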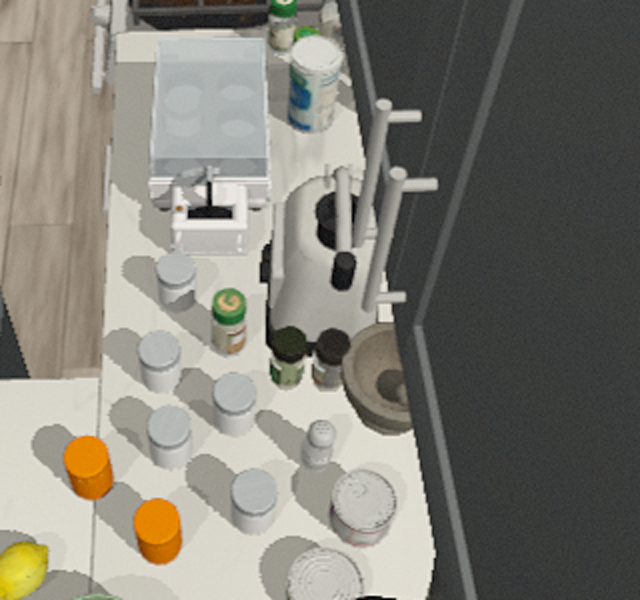

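View pics/top0c.png

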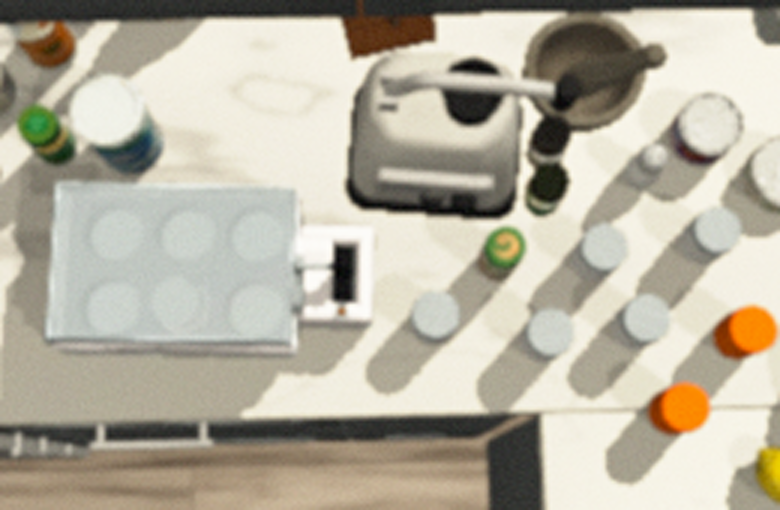

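```bash
cat > h.py <<'E'
import numpy as np,cv2
from plant import ctrl
def plane(p,uv,z):
    K,T=p["K"],np.array(p["world_from_camera"]);d=T[:3,:3]@np.linalg.solve(K,[uv[0],uv[1],1.]);c=T[:3,3]
    return (c+d*(z-c[2])/d[2])[:2]
def tri(ps,uvs):
    A=np.zeros((3,3));b=np.zeros(3)
    for p,uv in zip(ps,uvs):
        T=np.array(p["world_from_camera"]);d=T[:3,:3]@np.linalg.solve(p["K"],[uv[0],uv[1],1.]);d/=np.linalg.norm(d)
        M=np.eye(3)-np.outer(d,d);A+=M;b+=M@T[:3,3]
    return np.linalg.solve(A,b)
def proj(p,X):
    T=np.array(p["world_from_camera"]);q=p["K"]@(T[:3,:3].T@(np.asarray(X,float)-T[:3,3]));return q[:2]/q[2]
def tool(v):  # world vector (mm) -> tool-frame fractions
    from scipy.spatial.transform import Rotation as R
    return np.round(R.from_euler("xyz",ctrl.state()["orientation"]).as_matrix().T@np.asarray(v,float)/100,3)
E
python3 - <<'E'
from h import *
s=ctrl.get_image("side");t=ctrl.get_image("top")
S=lambda a,b:(220+a/2,90+b/2)
Tt=lambda a,b:(190+a/3,120+b/3)
print("paddle tri",tri([s,t],[(325,173),Tt(345,252)]))
print("paddle top z126",plane(t,Tt(345,252),126),plane(s,(325,173),126))
for n,uv in dict(nearL=(50,338),farL=(57,183),farR=(297,188),nearR=(297,340)).items(): print("lid",n,plane(t,Tt(*uv),128))
for n,uv in dict(RfarTop=(373,228),RnearTop=(372,323)).items(): print("hous",n,plane(t,Tt(*uv),75))
for n,uv in dict(lf=(158,40),rf=(263,40),ln=(152,180),rn=(268,182)).items(): print("side lid",n,plane(s,S(*uv),128))
for nm,z in (("spare_0_mid",39),("tin_tall_mid",29),("spice_mid",53),("shaker_mid",45)):
  for p,n in ((t,"top"),(s,"side")):
    print(nm,n,[(np.round(plane(p,(d["bbox"][0],d["bbox"][1]),z)).tolist(),round(d["score"],2)) for d in ctrl.find_in(p,nm)])
print("wells",[np.round(plane(t,Tt(*u),79)).tolist() for u in [(114,305),(180,303),(260,310),(118,235),(188,235),(260,237)]])
E
```

```text
paddle tri [488.47887591  -8.73746877 173.50882039]
paddle top z126 [495.74315903  -8.0335421 ] [491.23534949  33.87299857]
lid nearL [410.08479063 304.98923538]
lid farL [578.47925548 301.74620856]
lid farR [567.04051614  42.54303921]
lid nearR [401.8125675  44.3661471]
hous RfarTop [532.15902471 -38.69831774]
hous RnearTop [425.12163754 -35.20527443]
side lid lf [417.13500189 302.63962564]
side lid rf [584.01449365 295.11429844]
side lid ln [409.27362122   9.35729734]
side lid rn [570.95571455  -0.86120874]
spare_0_mid top [([511.0, -302.0], 0.67), ([496.0, 147.0], 0.46)]
spare_0_mid side [([508.0, -291.0], 0.94), ([494.0, 147.0], 0.48)]
tin_tall_mid top [([650.0, -440.0], 0.76)]
tin_tall_mid side [([656.0, -433.0], 0.77), ([428.0, -334.0], 0.51)]
spice_mid top [([504.0, -182.0], 0.65)]
spice_mid side []
shaker_mid top [([615.0, -360.0], 0.7)]
shaker_mid side [([605.0, -359.0], 0.89), ([484.0, 50.0], 0.75), ([493.0, 150.0], 0.74)]
wells [[451.0, 248.0], [452.0, 176.0], [442.0, 88.0], [530.0, 245.0], [528.0, 167.0], [524.0, 87.0]]
```

Request:
apply_moves:
  increments:
    - [-0.5,-0.4,0,0.0,0,0.12,1]
    - [-0.89,-0.75,0,0,0,0.24,1]
    - [-0.89,-0.75,0,0,0,0.36,1]
    - [-0.89,-0.75,0,0,0,0.48,1]
    - [-0.89,-0.75,0,0,0,0.6,1]
    - [-0.89,-0.75,0,0,0,0.7,1]
    - [-0.89,-0.75,0,0,0,0.791,1]
    - [-0.89,-0.75,0,0,0,0.791,1]

```text
t: 2.9
eef_pos: [253.7, 468.1, 231.3]
orientation: [-3.142, -0.0, 1.572]
wrist_force: [0.6, -0.3, 0.1]
opening: 0.1
grip_force: 0.0
```

Run:
```python
from h import *
s=ctrl.state();print(s["t"],s["eef_pos"],s["orientation"],s["joints"],s["opening"])
t=ctrl.get_image("top")
print([np.round(plane(t,(190+a/3,120+b/3),78)).tolist() for a,b in [(435,315),(550,332),(603,247),(645,318),(717,232)]])
```

```text
2.9 [253.74303341 468.13113601 231.34478453] [-3.14158151e+00 -6.83159383e-05  1.57178653e+00] [ 1.07406319e+00  1.86570860e-01 -2.11338114e-01  1.17283265e+00
  4.24095848e-05  2.64386931e+00] 0.1135123212048752
[[432.0, -105.0], [410.0, -231.0], [504.0, -295.0], [423.0, -336.0], [518.0, -423.0]]
```

Request:
apply_moves:
  increments:
    - [-0.5,0.2,0,0,0,0,1]
    - [-0.97,0.37,0,0,0,0,1]

```text
t: 3.2
eef_pos: [291.0, 370.2, 231.1]
orientation: [3.141, 0.0, 1.574]
wrist_force: [0.6, -1.2, 1.1]
opening: 0.1
grip_force: 0.0
```

Request:
apply_moves:
  increments:
    - [-0.5,0.2,0,0,0,0,1]
    - [-0.97,0.37,0,0,0,0,1]

```text
t: 3.45
eef_pos: [328.1, 272.6, 231.5]
orientation: [3.141, -0.0, 1.573]
wrist_force: [0.4, 0.3, 0.1]
opening: 0.2
grip_force: 0.0
```

Request:
apply_moves:
  increments:
    - [-0.5,0.2,0,0,0,0,1]
    - [-0.97,0.37,0,0,0,0,1]

```text
t: 3.7
eef_pos: [365.2, 175.5, 231.6]
orientation: [3.141, -0.0, 1.573]
wrist_force: [1.6, 0.2, -0.6]
opening: -0.2
grip_force: 0.0
```

Request:
apply_moves:
  increments:
    - [-0.5,0.2,0,0,0,0,1]
    - [-0.97,0.37,0,0,0,0,1]

```text
t: 3.95
eef_pos: [402.2, 78.4, 231.6]
orientation: [3.141, -0.0, 1.573]
wrist_force: [-0.6, 0.9, 0.6]
opening: 0.1
grip_force: 0.0
```

Request:
apply_moves:
  increments:
    - [-0.5,0.2,0,0,0,0,1]
    - [-0.97,0.37,0,0,0,0,1]
    - [-0.97,0.37,0,0,0,0,1]

```text
t: 4.32
eef_pos: [439.4, -19.6, 231.3]
orientation: [3.141, 0.001, 1.567]
wrist_force: [-0.6, 0.0, 0.5]
opening: -0.0
grip_force: 0.0
```

Request:
apply_moves:
  increments:
    - [0,0,0.5,0,0,0,1]
    - [0,0,1,0,0,0,1]

```text
t: 4.58
eef_pos: [439.0, -16.2, 130.7]
orientation: [3.14, -0.0, 1.573]
wrist_force: [0.2, 0.4, -0.4]
opening: 0.2
grip_force: 0.0
```

Request:
apply_moves:
  increments:
    - [0,0,0.15,0,0,0,1]
    - [0,0,0.26,0,0,0,1]

```text
t: 4.82
eef_pos: [438.7, -16.3, 105.5]
orientation: [3.141, -0.0, 1.572]
wrist_force: [0.5, -0.5, 0.6]
opening: -0.3
grip_force: 0.0
```

Request:
apply_moves:
  increments:
    - [0,0.15,0,0,0,0,1]
    - [0,0.25,0,0,0,0,1]
    - [0,0.3,0,0,0,0,1]
    - [0,0.35,0,0,0,0,1]
    - [0,0.35,0,0,0,0,1]

```text
t: 5.45
eef_pos: [473.8, -17.0, 105.4]
orientation: [3.141, 0.0, 1.57]
wrist_force: [-0.4, 1.1, 0.4]
opening: -0.1
grip_force: 0.1
```

Request:
apply_moves:
  increments:
    - [0,0.1,0,0,0,0,1]
    - [0,0.1,0,0,0,0,1]

```text
t: 5.7
eef_pos: [484.1, -17.0, 105.2]
orientation: [3.141, 0.0, 1.57]
wrist_force: [-1.1, 0.2, 0.3]
opening: 0.2
grip_force: 0.3
```

Request:
apply_moves:
  increments:
    - [0,0.1,0,0,0,0,1]
    - [0,0.1,0,0,0,0,1]

```text
t: 5.95
eef_pos: [494.0, -17.0, 105.2]
orientation: [-3.141, -0.0, 1.57]
wrist_force: [-2.7, -0.7, 0.9]
opening: -0.1
grip_force: 1.1
```

Run:
```python
from h import *
p=ctrl.get_image("side");cv2.imwrite("pics/s1.png",cv2.resize(p["pixels"][80:230,260:410,::-1],None,fx=4,fy=4,interpolation=cv2.INTER_CUBIC))
```

```text
(no output)
```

View pics/s1.png

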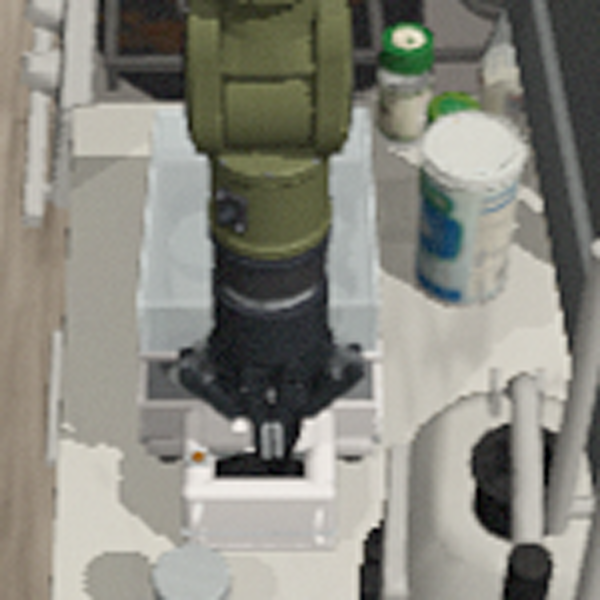

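Request:
apply_moves:
  increments:
    - [0,0.06,0,0,0,0,1]
    - [0,0.1,0,0,0,0,1]
    - [0,0.1,0,0,0,0,1]
    - [0,0.1,0,0,0,0,1]
    - [0,0.1,0,0,0,0,1]
    - [0,0.1,0,0,0,0,1]
    - [0,0.1,0,0,0,0,1]
    - [0,0.1,0,0,0,0,1]

```text
t: 7.0
eef_pos: [503.4, -17.0, 105.3]
orientation: [-3.141, -0.0, 1.57]
wrist_force: [-3.8, 0.7, -0.6]
opening: 0.0
grip_force: 1.3
```

Run:
```python
from h import *
p=ctrl.get_image("side");cv2.imwrite("pics/s2.png",cv2.resize(p["pixels"][60:230,240:410,::-1],None,fx=3,fy=3,interpolation=cv2.INTER_CUBIC))
```

```text
(no output)
```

View pics/s2.png

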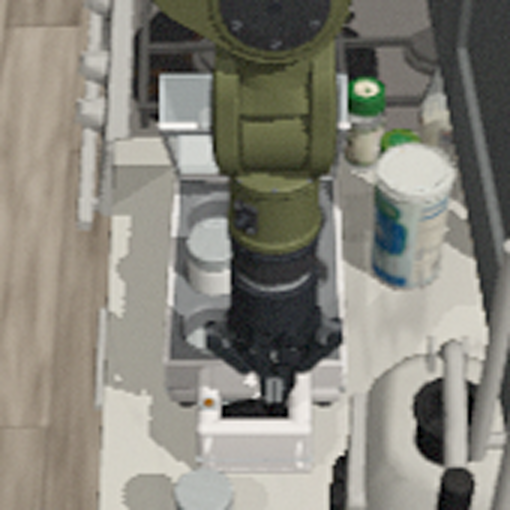

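Request:
apply_moves:
  increments:
    - [0,-0.2,0,0,0,0,1]
    - [0,-0.4,0,0,0,0,1]
    - [0,-0.65,0,0,0,0,1]
    - [0,-0.65,0,0,0,0,1]

```text
t: 7.55
eef_pos: [438.4, -17.0, 105.8]
orientation: [3.14, 0.0, 1.57]
wrist_force: [-0.5, 0.4, 0.3]
opening: -0.2
grip_force: 0.0
```

Request:
apply_moves:
  increments:
    - [0,-0.1,-0.5,0,0,0,1]
    - [0,-0.3,-1,0,0,0,1]
    - [0,-0.5,-1,0,0,0,0.5]
    - [0,-0.5,-1,0,0,0,0]
    - [0,-0.5,-1,0,0,0,0]

```text
t: 8.18
eef_pos: [389.8, -17.0, 205.3]
orientation: [3.14, 0.0, 1.57]
wrist_force: [1.3, -0.1, 0.6]
opening: 54.0
grip_force: 0.0
```

Run:
```python
from h import *
p=ctrl.get_image("side");t=ctrl.get_image("top")
cv2.imwrite("pics/s3.png",p["pixels"][:,:,::-1]);cv2.imwrite("pics/t3.png",t["pixels"][:,:,::-1])
cv2.imwrite("pics/t3c.png",cv2.resize(t["pixels"][130:280,200:460,::-1],None,fx=3,fy=3,interpolation=cv2.INTER_CUBIC))
for im,n in ((p,"side"),(t,"top")):
  print(n,"well",[(np.round(plane(im,d["pixel"],79)).tolist(),round(d["score"],2)) for d in ctrl.tip_of(im,"well_0")])
  print(n,"paddle",[(np.round(plane(im,d["pixel"],126)).tolist(),round(d["score"],2)) for d in ctrl.tip_of(im,"paddle_tip")])
  print(n,"spare",[(np.round(plane(im,d["pixel"],39)).tolist(),round(d["score"],2)) for d in ctrl.tip_of(im,"spare_0_mid")])
  print(n,"sil",[(np.round(plane(im,d["bbox"][:2],39)).tolist(),round(d["score"],2),d["pixels"].sum()) for d in ctrl.silhouettes(im,"spare_0_mid")])
  print(n,"hinge",[(np.round(plane(im,d["pixel"],75)).tolist(),round(d["score"],2)) for d in ctrl.tip_of(im,"lid_hinge")])
```

```text
side well [([443.0, 110.0], 0.95), ([448.0, 254.0], 0.88), ([533.0, 246.0], 0.88), ([527.0, 187.0], 0.88), ([533.0, 90.0], 0.76), ([459.0, 175.0], 0.73), ([443.0, -129.0], 0.72), ([456.0, 177.0], 0.63)]
side paddle [([486.0, 5.0], 0.61)]
side spare [([512.0, -289.0], 0.59), ([534.0, 144.0], 0.45), ([654.0, -430.0], 0.28)]
side sil [([502.0, -295.0], 0.69, np.int64(574))]
side hinge [([487.0, 307.0], 0.68)]
top well [([445.0, 189.0], 0.94), ([543.0, 172.0], 0.88), ([533.0, 95.0], 0.75), ([454.0, 102.0], 0.74), ([539.0, 254.0], 0.66), ([459.0, 248.0], 0.58)]
top paddle [([405.0, -211.0], 0.34), ([489.0, 302.0], 0.33)]
top spare [([504.0, -291.0], 0.52)]
top sil [([504.0, -306.0], 0.49, np.int64(227))]
top hinge [([500.0, 310.0], 0.96)]
```

View pics/t3c.png

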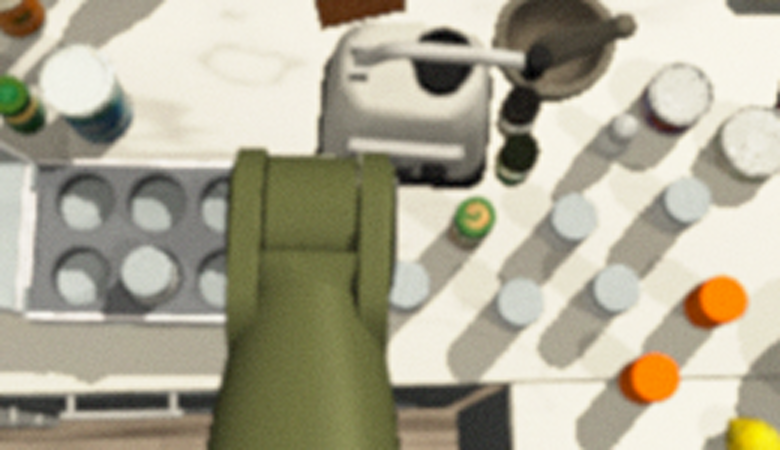

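```bash
cat >> h.py <<'E'
def caps(p,xy,z=78,r=14):
    """refine a cap centre near world xy (cap plane z) by the best bright bluish disc"""
    im=p["pixels"].astype(float);f=4
    u=proj(p,[*xy,z]);M=np.array([[f,0,(r-u[0])*f],[0,f,(r-u[1])*f]])
    q=cv2.warpAffine(im.astype(np.float32),M,(2*r*f,2*r*f),flags=cv2.INTER_CUBIC)
    v=(q[:,:,2]-q[:,:,0]);best=[]
    a=np.linspace(0,2*np.pi,60,endpoint=False)
    def sc(c):
        def ring(R):
            P=np.array([proj(p,[c[0]+R*np.cos(t),c[1]+R*np.sin(t),z]) for t in a])
            P=((P-u+r)*f).astype(np.float32)
            return cv2.remap(v.astype(np.float32),P[:,0].reshape(-1,1),P[:,1].reshape(-1,1),cv2.INTER_LINEAR,borderMode=cv2.BORDER_REPLICATE).ravel()
        return np.mean(np.r_[ring(9),ring(17),ring(24)])-np.mean(np.r_[ring(30)])
    from scipy.optimize import minimize
    g=max(((sc((xy[0]+i,xy[1]+j)),i,j) for i in range(-20,21,4) for j in range(-20,21,4)))
    m=minimize(lambda c:-sc(c),[xy[0]+g[1],xy[1]+g[2]],method="Nelder-Mead",options=dict(xatol=.2,fatol=.01,initial_simplex=[[xy[0]+g[1],xy[1]+g[2]],[xy[0]+g[1]+3,xy[1]+g[2]],[xy[0]+g[1],xy[1]+g[2]+3]]))
    return np.round(m.x,1),round(-m.fun,1)
E
python3 - <<'E'
from h import *
p=ctrl.get_image("side");t=ctrl.get_image("top")
for j in [(432,-105),(410,-231),(504,-295),(423,-336),(518,-423)]: print(j,caps(t,j),caps(p,j))
E
```

```text
(432, -105) (array([ 431.5, -106.5]), np.float64(18.8)) (array([ 438.3, -105.4]), np.float64(9.3))
(410, -231) (array([ 412.4, -228. ]), np.float64(13.6)) (array([ 415.3, -233. ]), np.float64(10.2))
(504, -295) (array([ 504.9, -291.9]), np.float64(12.2)) (array([ 508.7, -297.8]), np.float64(10.7))
(423, -336) (array([ 425. , -336.3]), np.float64(13.8)) (array([ 427.6, -340.2]), np.float64(11.2))
(518, -423) (array([ 521.9, -422. ]), np.float64(11.6)) (array([ 525.4, -425.3]), np.float64(9.5))
```

View pics/s3.png

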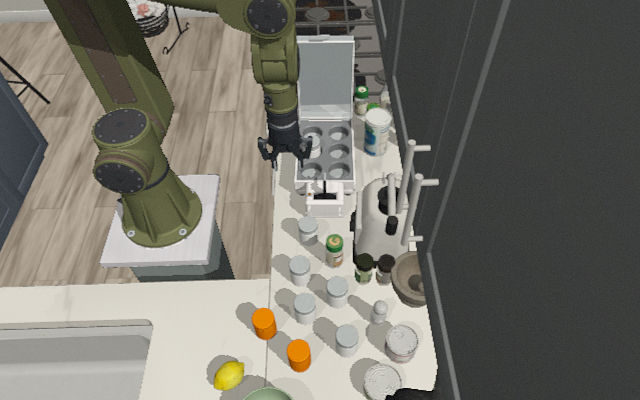

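Request:
apply_moves:
  increments:
    - [-0.5,0.05,0,0,0,0,0]
    - [-0.81,0.1,0,0,0,0,0]

```text
t: 9.12
eef_pos: [398.7, -99.1, 205.5]
orientation: [3.141, 0.0, 1.571]
wrist_force: [0.8, 0.2, 1.0]
opening: 85.5
grip_force: 0.0
```

Request:
apply_moves:
  increments:
    - [-0.5,0.05,0,0,0,0,0]
    - [-0.81,0.1,0,0,0,0,0]

```text
t: 9.38
eef_pos: [408.6, -180.9, 205.4]
orientation: [3.141, 0.0, 1.569]
wrist_force: [-0.3, -0.8, -0.8]
opening: 85.5
grip_force: 0.0
```

Request:
apply_moves:
  increments:
    - [-0.5,0.1,0,0,0,0,0]
    - [-0.81,0.23,0,0,0,0,0]

```text
t: 9.62
eef_pos: [431.5, -262.1, 205.4]
orientation: [3.141, 0.0, 1.569]
wrist_force: [0.7, 0.6, 0.4]
opening: 85.3
grip_force: 0.0
```

Request:
apply_moves:
  increments:
    - [-0.5,0.25,0,0,0,0,0]
    - [-0.81,0.45,0,0,0,0,0]

```text
t: 9.88
eef_pos: [477.0, -343.2, 205.2]
orientation: [3.141, 0.0, 1.569]
wrist_force: [-0.2, -0.3, -0.2]
opening: 85.1
grip_force: 0.0
```

Request:
apply_moves:
  increments:
    - [-0.5,0.25,0,0,0,0,0]
    - [-0.82,0.45,0,0,0,0,0]
    - [-0.82,0.45,0,0,0,0,0]

```text
t: 10.25
eef_pos: [522.0, -425.0, 204.0]
orientation: [-3.141, -0.0, 1.569]
wrist_force: [-0.4, -0.1, 0.4]
opening: 85.2
grip_force: 0.0
```

Run:
```python
from h import *
p=ctrl.get_image("side");t=ctrl.get_image("top")
cv2.imwrite("pics/t4c.png",cv2.resize(t["pixels"][160:260,200:330,::-1],None,fx=6,fy=6,interpolation=cv2.INTER_CUBIC))
cv2.imwrite("pics/s4c.png",cv2.resize(p["pixels"][115:225,285:365,::-1],None,fx=5,fy=5,interpolation=cv2.INTER_CUBIC))
for im,n in ((p,"side"),(t,"top")):
  print(n,"well",[(np.round(plane(im,d["pixel"],79)).tolist(),round(d["score"],2)) for d in ctrl.tip_of(im,"well_0")])
for j in [(432,-105),(410,-231),(504,-295),(423,-336)]: print(j,caps(t,j),caps(p,j))
```

```text
side well [([441.0, 97.0], 0.79)]
top well [([441.0, 183.0], 0.96), ([449.0, 97.0], 0.96), ([454.0, 253.0], 0.87), ([542.0, 250.0], 0.8), ([535.0, 170.0], 0.79), ([528.0, 87.0], 0.58), ([503.0, 319.0], 0.58)]
(432, -105) (array([ 430.1, -103.1]), np.float64(15.7)) (array([ 435.7, -104.5]), np.float64(9.4))
(410, -231) (array([ 410.5, -228.1]), np.float64(13.9)) (array([ 415.3, -232.5]), np.float64(10.3))
(504, -295) (array([ 504.5, -291.4]), np.float64(11.9)) (array([ 511.3, -282.5]), np.float64(7.5))
(423, -336) (array([ 415.2, -323. ]), np.float64(9.4)) (array([ 427.3, -340.4]), np.float64(7.6))
```

View pics/t4c.png

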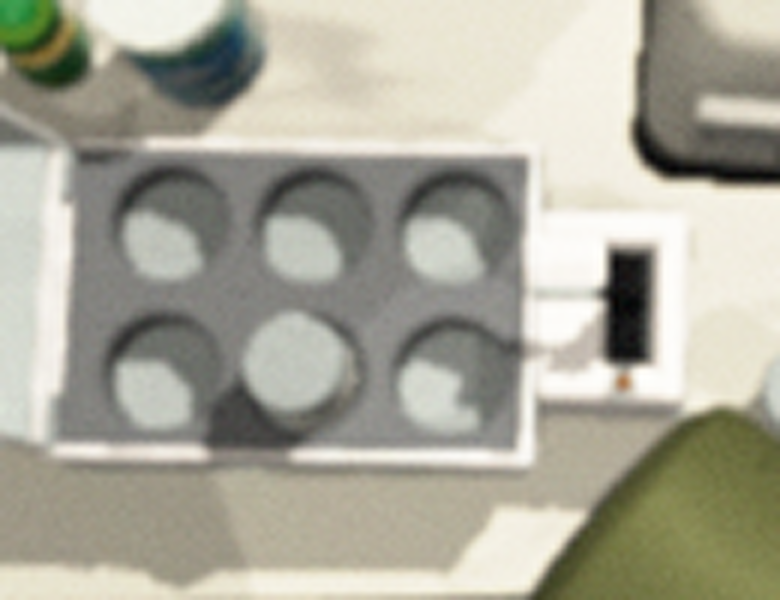

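View pics/s4c.png

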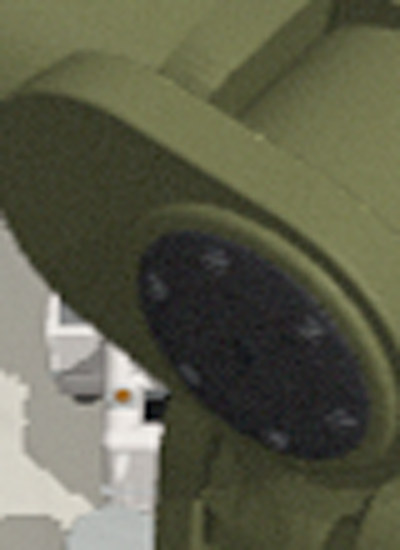

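Request:
apply_moves:
  increments:
    - [0.01,0.01,0.5,0,0,0,0]
    - [0.01,0.01,1,0,0,0,0]

```text
t: 10.7
eef_pos: [522.7, -421.4, 105.8]
orientation: [3.139, 0.002, 1.571]
wrist_force: [-0.2, -0.1, -0.2]
opening: 85.4
grip_force: 0.0
```

Request:
apply_moves:
  increments:
    - [0,0,0.3,0,0,0,0]
    - [0,0,0.62,0,0,0,0]
    - [0,0,0.62,0,0,0,0]

```text
t: 11.08
eef_pos: [520.1, -419.5, 41.3]
orientation: [-3.138, -0.003, 1.571]
wrist_force: [-0.8, -0.1, -0.1]
opening: 85.0
grip_force: 0.0
```

Request:
apply_moves:
  increments:
    - [0,0,0,0,0,0,0.6]
    - [0,0,0,0,0,0,0.7]
    - [0,0,0,0,0,0,0.7]
    - [0,0,0,0,0,0,0.7]
    - [0,0,0,0,0,0,0.7]
  grip_force: 30

```text
t: 11.7
eef_pos: [523.5, -422.8, 45.7]
orientation: [3.139, 0.002, 1.57]
wrist_force: [0.3, 1.4, 6.8]
opening: 53.6
grip_force: 31.2
```

Run:
```python
from h import *
from scipy.optimize import least_squares
t=ctrl.get_image("top")
W={1:(172,226),3:(315,228),5:(459,231),0:(163,373),4:(454,378)}
g={0:(-1,0),1:(1,0),2:(-1,1),3:(1,1),4:(-1,2),5:(1,2)}
P={k:plane(t,(200+u/6,160+v/6),75) for k,(u,v) in W.items()}
def m(q,k):
    x,y,a,h,p=q;s,c=np.sin(a),np.cos(a);lx,ly=g[k][0]*h,-(g[k][1]-1)*p
    return np.array([x+c*lx-s*ly,y+s*lx+c*ly])
r=least_squares(lambda q:np.concatenate([m(q,k)-P[k] for k in P]),[490,170,0,39,78])
print(r.x,np.abs(r.fun).max());print({k:np.round(m(r.x,k),1).tolist() for k in g}, {k:np.round(v,1).tolist() for k,v in P.items()})
```

```text
[ 4.88410099e+02  1.70022618e+02 -4.06117744e-02  4.14902385e+01
  8.01966244e+01] 0.2144616814527751
{0: [450.2, 251.8], 1: [533.1, 248.5], 2: [447.0, 171.7], 3: [529.9, 168.3], 4: [443.7, 91.6], 5: [526.6, 88.2]} {1: [533.0, 248.3], 3: [530.1, 168.6], 5: [526.5, 88.2], 0: [450.2, 251.9], 4: [443.7, 91.4]}
```

Request:
apply_moves:
  increments:
    - [0,0,-0.2,0,0,0,0.7]
    - [0,0,-0.6,0,0,0,0.7]
    - [0,0,-1,0,0,0,0.7]
    - [0,0,-1,0,0,0,0.7]

```text
t: 12.25
eef_pos: [524.6, -423.9, 148.0]
orientation: [3.136, 0.005, 1.57]
wrist_force: [0.9, -0.8, -2.0]
opening: 53.3
grip_force: 32.5
```

Run:
```python
from h import *
t=ctrl.get_image("top");s=ctrl.get_image("side")
s=dict(s,pixels=cv2.imread("pics/s3.png")[:,:,::-1])
print(ctrl.state()["opening"],ctrl.state()["eef_pos"])
a=np.linspace(0,2*np.pi,90,endpoint=False);yaw=-.0406;c,sn=np.cos(yaw),np.sin(yaw)
def score(p,g,x,y,ks):
    tot=0
    for i,j in ks:
        lx,ly=i*41.5,-(j-1)*80.2;cx,cy=x+c*lx-sn*ly,y+sn*lx+c*ly
        v=[]
        for R in (29,34):
            P=np.array([proj(p,[cx+R*np.cos(q),cy+R*np.sin(q),75]) for q in a],np.float32)
            v.append(cv2.remap(g,P[:,:1],P[:,1:],cv2.INTER_CUBIC).ravel())
        tot+=np.abs(v[0]-v[1]).mean()
    return tot/len(ks)
for n,p,ks in (("top",t,[(-1,0),(1,0),(1,1),(1,2),(-1,2)]),("side",s,[(1,0),(1,1),(1,2)]),("side+",s,[(1,0),(1,1),(1,2),(-1,2)])):
    g=cv2.cvtColor(np.ascontiguousarray(p["pixels"]),cv2.COLOR_RGB2GRAY).astype(np.float32)
    r=sorted(((score(p,g,488+dx,170+dy,ks),488+dx,170+dy) for dx in range(-10,11,1) for dy in range(-12,13,1)),reverse=True)[:5]
    print(n,np.round(r,2).tolist())
```

```text
53.516919078827215 [ 522.4288542  -422.15188933  143.73767242]
top [[31.69, 493.0, 171.0], [31.46, 493.0, 170.0], [31.42, 493.0, 172.0], [31.25, 492.0, 170.0], [31.2, 492.0, 171.0]]
side [[32.78, 496.0, 171.0], [31.91, 496.0, 170.0], [31.89, 497.0, 171.0], [31.61, 495.0, 171.0], [31.6, 496.0, 172.0]]
side+ [[33.13, 496.0, 171.0], [32.22, 496.0, 170.0], [32.2, 496.0, 172.0], [32.17, 497.0, 171.0], [32.15, 495.0, 171.0]]
```

Run:
```python
from h import *
t=ctrl.get_image("top");s=ctrl.get_image("side")
s=dict(s,pixels=cv2.imread("pics/s3.png")[:,:,::-1])
yaw=-.0406;c,sn=np.cos(yaw),np.sin(yaw);a=np.linspace(0,2*np.pi,60)
out=[]
for p,(u0,u1,v0,v1),f,x,y in ((s,(292,360,115,195),7,490,168.5),(t,(205,295,175,245),5,488.4,170)):
    im=np.ascontiguousarray(cv2.resize(p["pixels"][v0:v1,u0:u1,::-1],None,fx=f,fy=f,interpolation=cv2.INTER_CUBIC))
    for i in (-1,1):
        for j in range(3):
            lx,ly=i*41.5,-(j-1)*80.2;cx,cy=x+c*lx-sn*ly,y+sn*lx+c*ly
            P=[(proj(p,[cx+31.5*np.cos(q),cy+31.5*np.sin(q),75])-[u0-.5*0,v0])*f for q in a]
            cv2.polylines(im,[np.int32(P)],True,(0,0,255),1)
    out.append(im)
w=max(i.shape[0] for i in out)
im=np.hstack([cv2.copyMakeBorder(i,0,w-i.shape[0],0,0,cv2.BORDER_CONSTANT) for i in out])
sc=min(1,790/im.shape[1]);cv2.imwrite("pics/ov.png",cv2.resize(im,None,fx=sc,fy=sc));print(im.shape)
```

```text
(560, 926, 3)
```

View pics/ov.png

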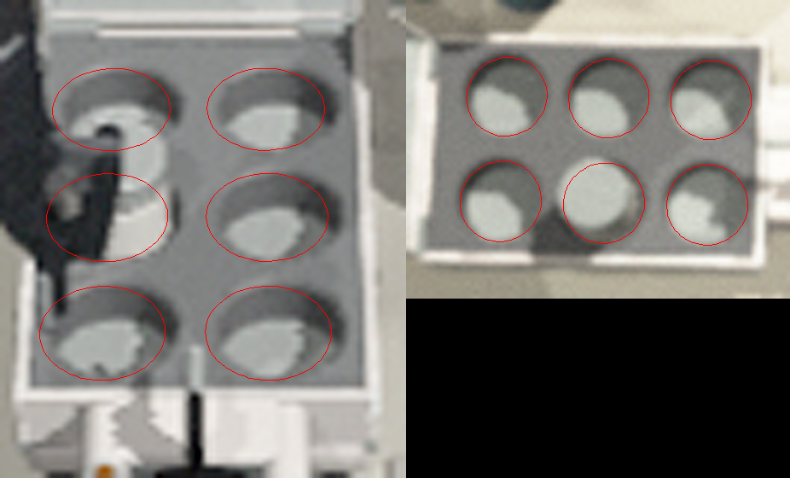

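Request:
apply_moves:
  increments:
    - [0.4,-0.2,-0.3,0,0,0,0.7]
    - [0.96,-0.41,-0.62,0,0,0,0.7]

```text
t: 12.7
eef_pos: [481.5, -329.4, 200.9]
orientation: [-3.138, -0.002, 1.569]
wrist_force: [0.1, 0.9, -1.2]
opening: 53.1
grip_force: 32.6
```

Request:
apply_moves:
  increments:
    - [0.48,-0.2,0,0,0,0,0.7]
    - [0.96,-0.41,0,0,0,0,0.7]

```text
t: 12.95
eef_pos: [440.7, -232.6, 201.8]
orientation: [-3.14, -0.001, 1.57]
wrist_force: [1.1, -0.4, -1.4]
opening: 53.2
grip_force: 32.8
```

Request:
apply_moves:
  increments:
    - [0.48,0,0,0,0,0,0.7]
    - [0.96,0,0,0,0,0,0.7]

```text
t: 13.2
eef_pos: [440.8, -136.7, 201.6]
orientation: [-3.14, -0.001, 1.57]
wrist_force: [1.6, 1.0, -2.2]
opening: 53.0
grip_force: 32.8
```

Request:
apply_moves:
  increments:
    - [0.48,0,0,0,0,0,0.7]
    - [0.96,0,0,0,0,0,0.7]

```text
t: 13.45
eef_pos: [441.0, -40.8, 201.6]
orientation: [-3.14, -0.0, 1.57]
wrist_force: [0.5, 0.2, -2.4]
opening: 53.0
grip_force: 32.8
```

Request:
apply_moves:
  increments:
    - [0.48,0,0,0,0,0,0.7]
    - [0.96,0,0,0,0,0,0.7]

```text
t: 13.7
eef_pos: [441.0, 55.0, 201.6]
orientation: [-3.14, 0.0, 1.57]
wrist_force: [0.4, -0.2, -1.1]
opening: 53.1
grip_force: 32.8
```

Request:
apply_moves:
  increments:
    - [0.48,0.2,0,0,0,0,0.7]
    - [0.96,0.47,0,0,0,0,0.7]

```text
t: 13.95
eef_pos: [488.4, 151.0, 201.7]
orientation: [-3.14, 0.001, 1.571]
wrist_force: [1.1, -0.5, -1.1]
opening: 53.4
grip_force: 32.8
```

Request:
apply_moves:
  increments:
    - [0.5,0.25,0,0,0,0,0.7]
    - [0.96,0.48,0,0,0,0,0.7]
    - [0.96,0.48,0,0,0,0,0.7]
    - [0.96,0.48,0,0,0,0,0.7]
    - [0.96,0.48,0,0,0,0,0.7]

```text
t: 14.58
eef_pos: [536.5, 244.4, 202.3]
orientation: [-3.14, 0.001, 1.569]
wrist_force: [-0.4, 0.6, -2.4]
opening: 53.3
grip_force: 33.0
```

Run:
```python
from h import *
s=ctrl.get_image("side");t=ctrl.get_image("top");print(ctrl.state()["eef_pos"],ctrl.state()["orientation"],ctrl.state()["opening"])
cv2.imwrite("pics/s5.png",s["pixels"][:,:,::-1])
cv2.imwrite("pics/s5c.png",cv2.resize(s["pixels"][60:210,270:400,::-1],None,fx=4,fy=4,interpolation=cv2.INTER_CUBIC))
for j in [(432,-105),(410,-231),(504,-295),(423,-336)]: print(j,caps(t,j),caps(s,j))
```

```text
[536.9223169  244.51605144 202.85933886] [-3.14135896e+00  1.96452546e-04  1.56902951e+00] 53.12637840448787
(432, -105) (array([ 432.2, -104. ]), np.float64(15.0)) (array([ 438.1, -105.3]), np.float64(9.0))
(410, -231) (array([ 411.7, -228.3]), np.float64(13.7)) (array([ 415.4, -232.8]), np.float64(9.9))
(504, -295) (array([ 504.3, -291.7]), np.float64(12.5)) (array([ 508.9, -297.5]), np.float64(10.7))
(423, -336) (array([ 423. , -334.3]), np.float64(12.4)) (array([ 427.5, -340.1]), np.float64(11.2))
```

View pics/s5c.png

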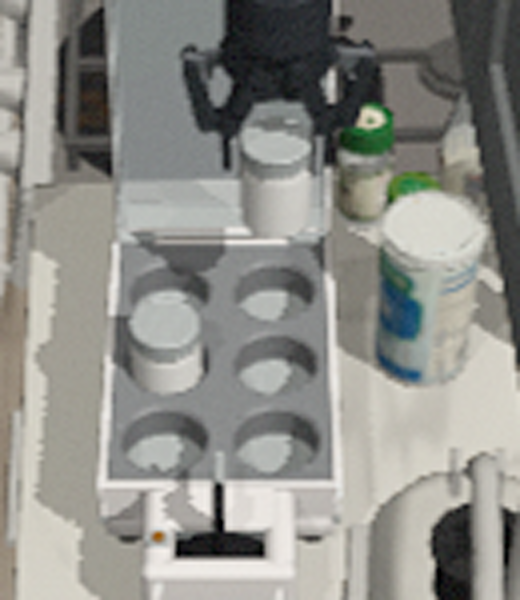

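Request:
apply_moves:
  increments:
    - [0.055,-0.01,0.4,0,0,0,0.7]
    - [0.055,-0.01,0.78,0,0,0,0.7]
    - [0.055,-0.01,0.78,0,0,0,0.7]
    - [0.055,-0.01,0.78,0,0,0,0.7]

```text
t: 15.18
eef_pos: [536.9, 250.9, 126.3]
orientation: [3.14, -0.001, 1.57]
wrist_force: [-0.2, 0.6, -0.8]
opening: 53.5
grip_force: 33.3
```

Request:
apply_moves:
  increments:
    - [0,0,0.05,0,0,0,0.7]
    - [0,0,0.1,0,0,0,0.7]
    - [0,0,0.13,0,0,0,0.7]
    - [0,0,0.13,0,0,0,0.7]

```text
t: 15.68
eef_pos: [536.0, 251.0, 111.5]
orientation: [-3.141, 0.0, 1.57]
wrist_force: [0.4, -0.5, -1.4]
opening: 53.2
grip_force: 33.3
```

Request:
apply_moves:
  increments:
    - [0,0,0.06,0,0,0,0.7]
    - [0,0,0.12,0,0,0,0.7]
    - [0,0,0.18,0,0,0,0.7]
    - [0,0,0.24,0,0,0,0.7]
    - [0,0,0.24,0,0,0,0.7]

```text
t: 16.3
eef_pos: [535.8, 250.9, 87.0]
orientation: [-3.14, 0.001, 1.57]
wrist_force: [-1.3, 0.1, -1.6]
opening: 53.0
grip_force: 33.3
```

Request:
apply_moves:
  increments:
    - [0,0,0.02,0,0,0,0.7]
    - [0,0,0.02,0,0,0,0.7]

```text
t: 16.55
eef_pos: [536.5, 251.2, 85.9]
orientation: [3.141, -0.0, 1.57]
wrist_force: [0.4, 1.0, -2.0]
opening: 53.1
grip_force: 33.5
```

Request:
apply_moves:
  increments:
    - [0,0,0.02,0,0,0,0.7]
    - [0,0,0.02,0,0,0,0.7]

```text
t: 16.8
eef_pos: [536.7, 251.5, 85.6]
orientation: [3.14, -0.001, 1.57]
wrist_force: [-3.9, -0.9, 10.2]
opening: 53.3
grip_force: 34.3
```

Request:
apply_moves:
  increments:
    - [0,0,0,0,0,0,0.3]
    - [0,0,0,0,0,0,0.22]
    - [0,0,0,0,0,0,0.22]
    - [0,0,-0.3,0,0,0,0.22]
    - [0,0,-0.7,0,0,0,0.22]
    - [0,0,-1,0,0,0,0.22]

```text
t: 17.55
eef_pos: [536.6, 251.2, 185.2]
orientation: [3.141, -0.0, 1.57]
wrist_force: [-0.8, 0.2, -0.3]
opening: 66.6
grip_force: 0.0
```

Request:
apply_moves:
  increments:
    - [-0.45,-0.24,0,0,0,0,0]
    - [-0.91,-0.48,0,0,0,0,0]

```text
t: 17.8
eef_pos: [488.1, 159.5, 184.0]
orientation: [3.141, -0.0, 1.572]
wrist_force: [0.3, -0.6, 0.2]
opening: 85.1
grip_force: 0.0
```

Request:
apply_moves:
  increments:
    - [-0.45,-0.24,0,0,0,0,0]
    - [-0.91,-0.48,0,0,0,0,0]

```text
t: 18.05
eef_pos: [439.4, 67.9, 183.8]
orientation: [3.141, 0.0, 1.571]
wrist_force: [0.8, -1.3, -0.4]
opening: 85.5
grip_force: 0.0
```

Request:
apply_moves:
  increments:
    - [-0.45,0,0,0,0,0,0]
    - [-0.91,0,0,0,0,0,0]

```text
t: 18.3
eef_pos: [439.9, -23.2, 184.0]
orientation: [3.141, 0.0, 1.571]
wrist_force: [0.2, 0.6, -0.2]
opening: 85.3
grip_force: 0.0
```

Run:
```python
from h import *
s=ctrl.get_image("side");t=ctrl.get_image("top");print(ctrl.state()["eef_pos"])
for j in [(432,-105),(410,-231),(504,-295),(423,-336)]: print(j,caps(t,j),caps(s,j))
print("seated",caps(t,(536,250),118),caps(s,(536,250),118),caps(t,(449,172),118),caps(s,(449,172),118))
```

```text
[439.93933473 -25.18664804 183.89705519]
(432, -105) (array([ 434. , -109.4]), np.float64(17.2)) (array([ 438.1, -105.6]), np.float64(9.4))
(410, -231) (array([ 411.8, -228. ]), np.float64(14.1)) (array([ 414.8, -232.7]), np.float64(10.2))
(504, -295) (array([ 505.5, -292.2]), np.float64(12.1)) (array([ 508.9, -297.8]), np.float64(10.7))
(423, -336) (array([ 422.9, -334.5]), np.float64(12.6)) (array([ 427.4, -340.1]), np.float64(10.9))
seated (array([553.1, 274.7]), np.float64(4.4)) (array([560.4, 245.8]), np.float64(2.7)) (array([444.6, 173.8]), np.float64(1.2)) (array([463.1, 150.8]), np.float64(2.9))
```

Request:
apply_moves:
  increments:
    - [-0.45,0,0,0,0,0,0]
    - [-0.9,0,0,0,0,0,0]

```text
t: 18.65
eef_pos: [440.3, -112.2, 183.8]
orientation: [3.141, -0.0, 1.572]
wrist_force: [0.1, -0.1, 0.5]
opening: 85.2
grip_force: 0.0
```

Request:
apply_moves:
  increments:
    - [-0.45,0.15,0,0,0,0,0]
    - [-0.9,0.33,0,0,0,0,0]

```text
t: 18.9
eef_pos: [473.5, -202.6, 183.9]
orientation: [3.141, -0.0, 1.571]
wrist_force: [0.3, 0.6, 0.3]
opening: 85.1
grip_force: 0.0
```

Request:
apply_moves:
  increments:
    - [-0.45,0.15,0,0,0,0,0]
    - [-0.9,0.33,0,0,0,0,0]
    - [-0.9,0.33,0.2,0,0,0,0]
    - [-0.9,0.33,0.6,0,0,0,0]
    - [-0.9,0.33,0.6,0,0,0,0]

```text
t: 19.52
eef_pos: [503.9, -289.9, 120.7]
orientation: [-3.136, -0.004, 1.571]
wrist_force: [-0.2, 0.8, -0.5]
opening: 85.7
grip_force: 0.0
```

Request:
apply_moves:
  increments:
    - [-0.025,0,0.4,0,0,0,0]
    - [-0.025,0,0.8,0,0,0,0]
    - [-0.025,0,0.8,0,0,0,0]
    - [-0.025,0,0.8,0,0,0,0]

```text
t: 20.02
eef_pos: [507.4, -294.8, 45.9]
orientation: [3.14, 0.001, 1.571]
wrist_force: [0.2, -0.6, -0.2]
opening: 85.4
grip_force: 0.0
```

Request:
apply_moves:
  increments:
    - [0,0,0,0,0,0,0.6]
    - [0,0,0,0,0,0,0.7]
    - [0,0,0,0,0,0,0.7]
    - [0,0,0,0,0,0,0.7]
    - [0,0,0,0,0,0,0.7]

```text
t: 20.65
eef_pos: [507.1, -295.0, 45.6]
orientation: [3.139, 0.001, 1.57]
wrist_force: [-0.3, 0.2, 6.3]
opening: 53.2
grip_force: 30.6
```

Request:
apply_moves:
  increments:
    - [0,0,-0.2,0,0,0,0.7]
    - [0,0,-0.6,0,0,0,0.7]
    - [0,0,-1,0,0,0,0.7]
    - [0,0,-1,0,0,0,0.7]

```text
t: 21.15
eef_pos: [508.4, -295.8, 148.0]
orientation: [3.135, 0.004, 1.57]
wrist_force: [0.4, 0.2, -1.0]
opening: 53.2
grip_force: 32.3
```

Request:
apply_moves:
  increments:
    - [0.3,-0.2,-0.4,0,0,0,0.7]
    - [0.7,-0.4,-0.57,0,0,0,0.7]
    - [0.91,-0.4,-0.57,0,0,0,0.7]

```text
t: 21.52
eef_pos: [465.2, -202.1, 201.5]
orientation: [3.141, 0.0, 1.57]
wrist_force: [0.3, -0.3, -1.6]
opening: 53.0
grip_force: 32.7
```

Request:
apply_moves:
  increments:
    - [0.46,-0.07,0,0,0,0,0.7]
    - [0.91,-0.14,0,0,0,0,0.7]

```text
t: 21.78
eef_pos: [451.7, -111.1, 199.7]
orientation: [-3.141, -0.0, 1.57]
wrist_force: [0.5, 1.3, -1.4]
opening: 53.3
grip_force: 32.7
```

Request:
apply_moves:
  increments:
    - [0.46,0,0,0,0,0,0.7]
    - [0.91,0,0,0,0,0,0.7]

```text
t: 22.02
eef_pos: [451.8, -19.9, 199.7]
orientation: [-3.141, 0.0, 1.57]
wrist_force: [0.4, -0.2, -0.4]
opening: 53.2
grip_force: 32.7
```

Request:
apply_moves:
  increments:
    - [0.46,0,0,0,0,0,0.7]
    - [0.92,0,0,0,0,0,0.7]

```text
t: 22.28
eef_pos: [451.9, 72.2, 199.7]
orientation: [-3.141, 0.0, 1.57]
wrist_force: [0.8, -0.6, -0.9]
opening: 53.3
grip_force: 32.7
```

Request:
apply_moves:
  increments:
    - [0.46,0,0,0,0,0,0.7]
    - [0.92,0,0,0,0,0,0.7]

```text
t: 22.52
eef_pos: [451.9, 164.2, 199.6]
orientation: [-3.141, 0.001, 1.57]
wrist_force: [0.4, 0.1, -1.4]
opening: 53.3
grip_force: 32.7
```

Request:
apply_moves:
  increments:
    - [0.46,0,0,0,0,0,0.7]
    - [0.91,0,0,0,0,0,0.7]
    - [0.91,0,0,0,0,0,0.7]
    - [0.91,0,0,0,0,0,0.7]
    - [0.91,0,0,0,0,0,0.7]

```text
t: 23.15
eef_pos: [452.1, 252.6, 200.3]
orientation: [-3.141, 0.001, 1.569]
wrist_force: [0.4, -0.0, -0.6]
opening: 52.8
grip_force: 32.6
```

Request:
apply_moves:
  increments:
    - [0,0.01,0.4,0,0,0,0.7]
    - [0,0.01,0.75,0,0,0,0.7]
    - [0,0.01,0.75,0,0,0,0.7]
    - [0,0.01,0.75,0,0,0,0.7]

```text
t: 23.65
eef_pos: [454.1, 253.4, 127.0]
orientation: [3.14, -0.001, 1.569]
wrist_force: [0.6, 0.7, -0.8]
opening: 53.1
grip_force: 32.6
```

Request:
apply_moves:
  increments:
    - [0,0,0.05,0,0,0,0.7]
    - [0,0,0.1,0,0,0,0.7]
    - [0,0,0.14,0,0,0,0.7]
    - [0,0,0.14,0,0,0,0.7]

```text
t: 24.15
eef_pos: [453.0, 253.5, 111.4]
orientation: [-3.141, 0.0, 1.57]
wrist_force: [0.7, 0.6, -1.7]
opening: 53.1
grip_force: 32.6
```

Request:
apply_moves:
  increments:
    - [0,0,0.06,0,0,0,0.7]
    - [0,0,0.12,0,0,0,0.7]
    - [0,0,0.18,0,0,0,0.7]
    - [0,0,0.24,0,0,0,0.7]
    - [0,0,0.26,0,0,0,0.7]
    - [0,0,0.26,0,0,0,0.7]

```text
t: 24.9
eef_pos: [453.3, 253.6, 85.8]
orientation: [3.142, 0.0, 1.57]
wrist_force: [-0.0, -0.4, -1.2]
opening: 53.3
grip_force: 32.8
```

Request:
apply_moves:
  increments:
    - [0,0,0.015,0,0,0,0.7]
    - [0,0,0.015,0,0,0,0.7]

```text
t: 25.15
eef_pos: [453.4, 253.8, 85.6]
orientation: [3.141, -0.001, 1.57]
wrist_force: [-4.9, -1.4, 10.6]
opening: 53.4
grip_force: 33.9
```

Request:
apply_moves:
  increments:
    - [0,0,0,0,0,0,0.3]
    - [0,0,0,0,0,0,0.22]
    - [0,0,0,0,0,0,0.22]
    - [0,0,-0.3,0,0,0,0.22]
    - [0,0,-0.7,0,0,0,0.22]
    - [0,0,-1,0,0,0,0.22]

```text
t: 25.9
eef_pos: [453.6, 253.8, 185.7]
orientation: [3.141, -0.0, 1.57]
wrist_force: [0.7, 0.3, 0.5]
opening: 67.0
grip_force: 0.0
```

Request:
apply_moves:
  increments:
    - [-0.5,0,0,0,0,0,0]
    - [-0.98,0,0,0,0,0,0]

```text
t: 26.15
eef_pos: [453.5, 155.0, 184.7]
orientation: [3.14, -0.0, 1.572]
wrist_force: [0.3, -0.7, 0.1]
opening: 85.1
grip_force: 0.0
```

Request:
apply_moves:
  increments:
    - [-0.5,0,0,0,0,0,0]
    - [-0.98,0,0,0,0,0,0]

```text
t: 26.4
eef_pos: [453.1, 56.1, 184.3]
orientation: [3.141, 0.0, 1.571]
wrist_force: [0.8, -0.3, -0.2]
opening: 85.4
grip_force: 0.0
```

Request:
apply_moves:
  increments:
    - [-0.5,0,0,0,0,0,0]
    - [-0.98,-0.1,0,0,0,0,0]

```text
t: 26.65
eef_pos: [443.4, -42.1, 184.3]
orientation: [3.141, 0.0, 1.57]
wrist_force: [-0.2, -0.3, 0.2]
opening: 85.4
grip_force: 0.0
```

Run:
```python
from h import *
s=ctrl.get_image("side");t=ctrl.get_image("top");print(ctrl.state()["eef_pos"])
for j in [(432,-105),(410,-231),(423,-336)]: print(j,caps(t,j),caps(s,j))
```

```text
[442.14162669 -43.88367667 184.16265542]
(432, -105) (array([ 450.7, -132. ]), np.float64(5.5)) (array([ 438.2, -105.9]), np.float64(9.0))
(410, -231) (array([ 408.7, -226. ]), np.float64(13.3)) (array([ 415.3, -233. ]), np.float64(10.7))
(423, -336) (array([ 422.6, -333.4]), np.float64(12.4)) (array([ 427.5, -339.9]), np.float64(11.0))
```

Request:
apply_moves:
  increments:
    - [-0.5,-0.03,0,0,0,0,0]
    - [-0.99,-0.06,0,0,0,0,0]

```text
t: 27.0
eef_pos: [437.4, -139.8, 184.3]
orientation: [3.141, -0.0, 1.572]
wrist_force: [0.8, 0.1, 0.8]
opening: 85.2
grip_force: 0.0
```

Request:
apply_moves:
  increments:
    - [-0.5,-0.03,0,0,0,0,0]
    - [-0.99,-0.06,0,0,0,0,0]

```text
t: 27.25
eef_pos: [431.3, -239.3, 184.3]
orientation: [3.141, -0.0, 1.571]
wrist_force: [1.1, -0.1, 0.1]
opening: 85.4
grip_force: 0.0
```

Request:
apply_moves:
  increments:
    - [-0.5,-0.03,0,0,0,0,0]
    - [-0.99,-0.06,0,0,0,0,0]
    - [-0.99,-0.06,0.2,0,0,0,0]
    - [-0.99,-0.06,0.6,0,0,0,0]
    - [-0.99,-0.06,0.6,0,0,0,0]
    - [-0.99,-0.06,0.6,0,0,0,0]

```text
t: 28.0
eef_pos: [425.7, -337.2, 125.2]
orientation: [3.141, 0.0, 1.571]
wrist_force: [0.0, -0.6, 0.2]
opening: 85.4
grip_force: 0.0
```

Request:
apply_moves:
  increments:
    - [0,-0.01,0.4,0,0,0,0]
    - [0,-0.01,0.8,0,0,0,0]
    - [0,-0.01,0.8,0,0,0,0]
    - [0,-0.01,0.8,0,0,0,0]

```text
t: 28.5
eef_pos: [425.4, -338.2, 46.5]
orientation: [3.139, 0.002, 1.571]
wrist_force: [-0.3, 0.6, 0.7]
opening: 85.1
grip_force: 0.0
```

Request:
apply_moves:
  increments:
    - [0,0,0,0,0,0,0.6]
    - [0,0,0,0,0,0,0.7]
    - [0,0,0,0,0,0,0.7]
    - [0,0,0,0,0,0,0.7]
    - [0,0,0,0,0,0,0.7]

```text
t: 29.12
eef_pos: [425.1, -338.2, 46.0]
orientation: [3.139, 0.002, 1.57]
wrist_force: [0.4, 0.8, 6.0]
opening: 53.4
grip_force: 30.3
```

Request:
apply_moves:
  increments:
    - [0,0,-0.2,0,0,0,0.7]
    - [0,0,-0.6,0,0,0,0.7]
    - [0,0,-1,0,0,0,0.7]
    - [0,0,-1,0,0,0,0.7]

```text
t: 29.62
eef_pos: [426.1, -339.1, 148.1]
orientation: [3.136, 0.004, 1.57]
wrist_force: [1.0, -0.5, -0.7]
opening: 53.3
grip_force: 32.6
```

Request:
apply_moves:
  increments:
    - [0.3,0.03,-0.4,0,0,0,0.7]
    - [0.6,0.05,-0.56,0,0,0,0.7]
    - [0.84,0.05,-0.56,0,0,0,0.7]

```text
t: 30.0
eef_pos: [429.5, -252.7, 201.0]
orientation: [3.14, 0.001, 1.57]
wrist_force: [0.4, -0.2, -1.9]
opening: 53.2
grip_force: 32.6
```

Request:
apply_moves:
  increments:
    - [0.42,0.03,0,0,0,0,0.7]
    - [0.84,0.05,0,0,0,0,0.7]

```text
t: 30.25
eef_pos: [433.4, -168.1, 199.4]
orientation: [-3.14, -0.001, 1.57]
wrist_force: [0.8, -0.1, -1.8]
opening: 53.1
grip_force: 32.6
```

Request:
apply_moves:
  increments:
    - [0.42,0.03,0,0,0,0,0.7]
    - [0.85,0.05,0,0,0,0,0.7]

```text
t: 30.5
eef_pos: [438.5, -83.0, 199.5]
orientation: [-3.141, -0.0, 1.57]
wrist_force: [-0.0, -0.5, -1.9]
opening: 53.3
grip_force: 32.6
```

Request:
apply_moves:
  increments:
    - [0.42,0.03,0,0,0,0,0.7]
    - [0.85,0.05,0,0,0,0,0.7]

```text
t: 30.75
eef_pos: [443.5, 1.9, 199.5]
orientation: [-3.141, 0.0, 1.57]
wrist_force: [0.5, -0.2, -1.3]
opening: 53.3
grip_force: 32.6
```

Request:
apply_moves:
  increments:
    - [0.42,0.1,0,0,0,0,0.7]
    - [0.84,0.35,0,0,0,0,0.7]

```text
t: 31.0
eef_pos: [478.2, 85.8, 199.6]
orientation: [-3.14, 0.001, 1.57]
wrist_force: [0.1, -0.5, -1.8]
opening: 53.5
grip_force: 32.6
```

Request:
apply_moves:
  increments:
    - [0.42,0.26,0,0,0,0,0.7]
    - [0.845,0.525,0,0,0,0,0.7]
    - [0.845,0.525,0,0,0,0,0.7]
    - [0.845,0.525,0,0,0,0,0.7]
    - [0.845,0.525,0,0,0,0,0.7]

```text
t: 31.62
eef_pos: [530.9, 168.1, 199.9]
orientation: [-3.141, 0.001, 1.569]
wrist_force: [0.7, -0.2, -0.7]
opening: 53.0
grip_force: 32.7
```

Request:
apply_moves:
  increments:
    - [0,0.01,0.4,0,0,0,0.7]
    - [0,0.01,0.75,0,0,0,0.7]
    - [0,0.01,0.75,0,0,0,0.7]
    - [0,0.01,0.75,0,0,0,0.7]

```text
t: 32.12
eef_pos: [533.0, 168.7, 126.6]
orientation: [3.141, -0.0, 1.57]
wrist_force: [0.1, -0.5, -1.5]
opening: 53.0
grip_force: 33.0
```

Request:
apply_moves:
  increments:
    - [0,0,0.05,0,0,0,0.7]
    - [0,0,0.1,0,0,0,0.7]
    - [0,0,0.14,0,0,0,0.7]
    - [0,0,0.14,0,0,0,0.7]

```text
t: 32.62
eef_pos: [532.4, 169.0, 110.9]
orientation: [-3.141, 0.0, 1.57]
wrist_force: [0.7, 0.2, -1.3]
opening: 52.9
grip_force: 33.0
```

Request:
apply_moves:
  increments:
    - [0,0,0.06,0,0,0,0.7]
    - [0,0,0.12,0,0,0,0.7]
    - [0,0,0.18,0,0,0,0.7]
    - [0,0,0.24,0,0,0,0.7]
    - [0,0,0.255,0,0,0,0.7]
    - [0,0,0.255,0,0,0,0.7]

```text
t: 33.38
eef_pos: [532.6, 169.1, 86.0]
orientation: [-3.141, -0.0, 1.57]
wrist_force: [-1.7, -0.8, 1.7]
opening: 53.2
grip_force: 33.2
```

Request:
apply_moves:
  increments:
    - [0,0,0.015,0,0,0,0.7]
    - [0,0,0.015,0,0,0,0.7]

```text
t: 33.62
eef_pos: [532.7, 169.1, 85.9]
orientation: [3.141, -0.0, 1.57]
wrist_force: [-5.1, -1.0, 14.9]
opening: 53.2
grip_force: 34.4
```

Request:
apply_moves:
  increments:
    - [0,0,0,0,0,0,0.3]
    - [0,0,0,0,0,0,0.22]
    - [0,0,0,0,0,0,0.22]
    - [0,0,-0.3,0,0,0,0.22]
    - [0,0,-0.7,0,0,0,0.22]
    - [0,0,-1,0,0,0,0.22]

```text
t: 34.38
eef_pos: [533.1, 169.2, 185.7]
orientation: [3.141, -0.0, 1.57]
wrist_force: [-0.1, -0.0, 0.6]
opening: 66.1
grip_force: 0.0
```

Request:
apply_moves:
  increments:
    - [-0.4,-0.3,0,0,0,0,0]
    - [-0.8,-0.6,0,0,0,0,0]

```text
t: 34.62
eef_pos: [472.5, 88.5, 184.5]
orientation: [3.141, 0.0, 1.571]
wrist_force: [0.4, -1.5, 0.5]
opening: 85.6
grip_force: 0.0
```

Request:
apply_moves:
  increments:
    - [-0.4,-0.2,0,0,0,0,0]
    - [-0.8,-0.4,0,0,0,0,0]

```text
t: 34.88
eef_pos: [431.9, 8.1, 184.2]
orientation: [3.141, 0.0, 1.571]
wrist_force: [0.6, -0.0, -1.0]
opening: 85.2
grip_force: 0.0
```

Run:
```python
from h import *
s=ctrl.get_image("side");t=ctrl.get_image("top");print(ctrl.state()["eef_pos"])
for j in [(432,-105),(410,-231)]: print(j,caps(t,j),caps(s,j))
```

```text
[430.44713103   6.46893406 184.07718938]
(432, -105) (array([ 431.9, -104.1]), np.float64(15.0)) (array([ 438.3, -106.4]), np.float64(8.9))
(410, -231) (array([ 409.7, -226.8]), np.float64(14.0)) (array([ 415.3, -232.7]), np.float64(10.3))
```

Request:
apply_moves:
  increments:
    - [-0.4,-0.03,0,0,0,0,0]
    - [-0.8,-0.06,0,0,0,0,0]

```text
t: 35.22
eef_pos: [427.0, -71.4, 184.4]
orientation: [3.141, -0.0, 1.572]
wrist_force: [0.2, -0.3, -0.4]
opening: 85.3
grip_force: 0.0
```

Request:
apply_moves:
  increments:
    - [-0.4,-0.03,0,0,0,0,0]
    - [-0.8,-0.07,0,0,0,0,0]

```text
t: 35.48
eef_pos: [420.0, -151.8, 184.3]
orientation: [3.141, -0.0, 1.571]
wrist_force: [-0.2, 0.3, 0.0]
opening: 85.2
grip_force: 0.0
```

Request:
apply_moves:
  increments:
    - [-0.4,-0.03,0,0,0,0,0]
    - [-0.8,-0.07,0,0,0,0,0]
    - [-0.8,-0.07,0.2,0,0,0,0]
    - [-0.8,-0.07,0.6,0,0,0,0]
    - [-0.8,-0.07,0.6,0,0,0,0]
    - [-0.8,-0.07,0.6,0,0,0,0]

```text
t: 36.22
eef_pos: [413.2, -230.8, 125.2]
orientation: [3.141, 0.0, 1.571]
wrist_force: [0.4, 0.5, 0.4]
opening: 85.4
grip_force: 0.0
```

Request:
apply_moves:
  increments:
    - [0,-0.01,0.4,0,0,0,0]
    - [0,-0.01,0.8,0,0,0,0]
    - [0,-0.01,0.8,0,0,0,0]
    - [0,-0.01,0.8,0,0,0,0]

```text
t: 36.72
eef_pos: [413.0, -231.5, 46.2]
orientation: [3.14, 0.001, 1.571]
wrist_force: [0.7, -0.0, 0.3]
opening: 85.3
grip_force: 0.0
```

Request:
apply_moves:
  increments:
    - [0,0,0,0,0,0,0.6]
    - [0,0,0,0,0,0,0.7]
    - [0,0,0,0,0,0,0.7]
    - [0,0,0,0,0,0,0.7]
    - [0,0,0,0,0,0,0.7]

```text
t: 37.35
eef_pos: [412.8, -231.5, 45.8]
orientation: [3.139, 0.001, 1.57]
wrist_force: [-1.1, 1.2, 8.3]
opening: 53.2
grip_force: 30.2
```

Request:
apply_moves:
  increments:
    - [0,0,-0.2,0,0,0,0.7]
    - [0,0,-0.6,0,0,0,0.7]
    - [0,0,-1,0,0,0,0.7]
    - [0,0,-1,0,0,0,0.7]

```text
t: 37.85
eef_pos: [413.9, -232.1, 147.7]
orientation: [3.136, 0.003, 1.57]
wrist_force: [-0.4, -0.1, -2.7]
opening: 52.9
grip_force: 32.9
```

Request:
apply_moves:
  increments:
    - [0.3,0.03,-0.4,0,0,0,0.7]
    - [0.6,0.07,-0.56,0,0,0,0.7]
    - [0.8,0.07,-0.56,0,0,0,0.7]

```text
t: 38.22
eef_pos: [419.1, -149.9, 200.8]
orientation: [3.14, 0.0, 1.571]
wrist_force: [0.1, -0.8, -2.2]
opening: 53.4
grip_force: 33.0
```

Request:
apply_moves:
  increments:
    - [0.4,0.03,0,0,0,0,0.7]
    - [0.8,0.07,0,0,0,0,0.7]

```text
t: 38.48
eef_pos: [424.8, -69.8, 199.2]
orientation: [-3.14, -0.0, 1.569]
wrist_force: [1.3, -0.1, -1.5]
opening: 53.0
grip_force: 33.0
```

Request:
apply_moves:
  increments:
    - [0.4,0.03,0,0,0,0,0.7]
    - [0.8,0.07,0,0,0,0,0.7]

```text
t: 38.72
eef_pos: [431.8, 10.4, 199.2]
orientation: [-3.14, 0.0, 1.57]
wrist_force: [0.5, -0.5, -1.8]
opening: 53.2
grip_force: 33.0
```

Request:
apply_moves:
  increments:
    - [0.4,0.03,0,0,0,0,0.7]
    - [0.8,0.07,0,0,0,0,0.7]

```text
t: 38.98
eef_pos: [438.9, 90.3, 199.2]
orientation: [-3.14, 0.0, 1.57]
wrist_force: [-0.7, -0.3, -2.6]
opening: 53.4
grip_force: 33.0
```

Request:
apply_moves:
  increments:
    - [0,0.4,0,0,0,0,0.7]
    - [0,0.88,0,0,0,0,0.7]
    - [0,0.88,0,0,0,0,0.7]
    - [0,0.88,0,0,0,0,0.7]
    - [0,0.88,0,0,0,0,0.7]

```text
t: 39.6
eef_pos: [526.5, 88.9, 199.9]
orientation: [-3.14, 0.0, 1.57]
wrist_force: [0.4, 0.3, -2.7]
opening: 52.9
grip_force: 33.4
```

Request:
apply_moves:
  increments:
    - [-0.01,0.02,0.4,0,0,0,0.7]
    - [-0.01,0.02,0.75,0,0,0,0.7]
    - [-0.01,0.02,0.75,0,0,0,0.7]
    - [-0.01,0.02,0.75,0,0,0,0.7]

```text
t: 40.1
eef_pos: [530.0, 88.2, 126.7]
orientation: [3.14, -0.0, 1.57]
wrist_force: [-0.1, -0.2, -2.3]
opening: 53.3
grip_force: 33.5
```

Request:
apply_moves:
  increments:
    - [0,0,0.05,0,0,0,0.7]
    - [0,0,0.1,0,0,0,0.7]
    - [0,0,0.14,0,0,0,0.7]
    - [0,0,0.14,0,0,0,0.7]

```text
t: 40.6
eef_pos: [529.3, 88.0, 110.9]
orientation: [-3.141, 0.0, 1.57]
wrist_force: [0.1, -0.1, -1.6]
opening: 53.3
grip_force: 33.5
```

Request:
apply_moves:
  increments:
    - [0,0,0.06,0,0,0,0.7]
    - [0,0,0.12,0,0,0,0.7]
    - [0,0,0.18,0,0,0,0.7]
    - [0,0,0.24,0,0,0,0.7]
    - [0,0,0.25,0,0,0,0.7]
    - [0,0,0.25,0,0,0,0.7]

```text
t: 41.35
eef_pos: [529.7, 88.1, 86.2]
orientation: [-3.141, 0.0, 1.57]
wrist_force: [-0.7, 0.2, -1.7]
opening: 53.0
grip_force: 33.5
```

Request:
apply_moves:
  increments:
    - [0,0,0.015,0,0,0,0.7]
    - [0,0,0.015,0,0,0,0.7]

```text
t: 41.6
eef_pos: [530.0, 88.2, 85.8]
orientation: [3.141, -0.0, 1.57]
wrist_force: [-1.7, 0.1, 6.5]
opening: 52.8
grip_force: 34.1
```

Request:
apply_moves:
  increments:
    - [0,0,0,0,0,0,0.3]
    - [0,0,0,0,0,0,0.22]
    - [0,0,0,0,0,0,0.22]
    - [0,0,-0.3,0,0,0,0.22]
    - [0,0,-0.7,0,0,0,0.22]
    - [0,0,-1,0,0,0,0.22]

```text
t: 42.35
eef_pos: [530.1, 88.2, 186.3]
orientation: [3.141, -0.0, 1.57]
wrist_force: [-0.1, 0.2, -0.2]
opening: 66.4
grip_force: 0.0
```

Request:
apply_moves:
  increments:
    - [0,-0.4,0,0,0,0,0]
    - [0,-0.95,0,0,0,0,0]
    - [0,-0.95,0,0,0,0,0]

```text
t: 42.72
eef_pos: [430.5, 87.7, 184.2]
orientation: [-3.138, 0.001, 1.571]
wrist_force: [0.6, 0.8, 0.7]
opening: 85.7
grip_force: 0.0
```

Run:
```python
from h import *
s=ctrl.get_image("side");t=ctrl.get_image("top");print(ctrl.state()["eef_pos"])
for j in [(432,-105)]: print(j,caps(t,j),caps(s,j))
```

```text
[435.0624526   88.25581159 185.17599206]
(432, -105) (array([ 432., -104.]), np.float64(14.8)) (array([ 438.1, -105.1]), np.float64(9.0))
```

Request:
apply_moves:
  increments:
    - [-0.5,0,0,0,0,0,0]
    - [-0.965,0,0,0,0,0,0]

```text
t: 43.08
eef_pos: [436.5, -9.3, 185.1]
orientation: [3.14, 0.0, 1.572]
wrist_force: [0.8, -1.0, -0.1]
opening: 85.4
grip_force: 0.0
```

Request:
apply_moves:
  increments:
    - [-0.5,0,0,0,0,0,0]
    - [-0.965,0,0,0,0,0,0]
    - [-0.965,0,0.3,0,0,0,0]
    - [-0.965,0,0.6,0,0,0,0]
    - [-0.965,0,0.6,0,0,0,0]
    - [-0.965,0,0.6,0,0,0,0]

```text
t: 43.82
eef_pos: [435.9, -105.1, 125.6]
orientation: [3.141, 0.0, 1.57]
wrist_force: [-0.2, -0.4, 0.8]
opening: 85.1
grip_force: 0.0
```

Request:
apply_moves:
  increments:
    - [0,0,0.4,0,0,0,0]
    - [0,0,0.81,0,0,0,0]
    - [0,0,0.81,0,0,0,0]
    - [0,0,0.81,0,0,0,0]

```text
t: 44.32
eef_pos: [436.2, -105.1, 45.6]
orientation: [3.14, 0.001, 1.571]
wrist_force: [0.1, -0.2, 0.2]
opening: 85.8
grip_force: 0.0
```

Request:
apply_moves:
  increments:
    - [0,0,0,0,0,0,0.6]
    - [0,0,0,0,0,0,0.7]
    - [0,0,0,0,0,0,0.7]
    - [0,0,0,0,0,0,0.7]
    - [0,0,0,0,0,0,0.7]

```text
t: 44.95
eef_pos: [435.8, -105.2, 45.3]
orientation: [3.139, 0.001, 1.57]
wrist_force: [-1.1, 0.8, 7.4]
opening: 53.3
grip_force: 30.3
```

Request:
apply_moves:
  increments:
    - [0,0,-0.2,0,0,0,0.7]
    - [0,0,-0.6,0,0,0,0.7]
    - [0,0,-1,0,0,0,0.7]
    - [0,0,-1,0,0,0,0.7]

```text
t: 45.45
eef_pos: [437.2, -105.5, 147.2]
orientation: [3.135, 0.002, 1.57]
wrist_force: [0.1, -1.0, -1.7]
opening: 53.2
grip_force: 32.8
```

Request:
apply_moves:
  increments:
    - [0.1,0.0,-0.4,0,0,0,0.7]
    - [0.5,0.05,-0.56,0,0,0,0.7]
    - [0.98,0.05,-0.56,0,0,0,0.7]

```text
t: 45.82
eef_pos: [440.6, -6.3, 200.5]
orientation: [3.139, 0.0, 1.568]
wrist_force: [0.9, 0.5, -2.4]
opening: 53.4
grip_force: 32.9
```

Request:
apply_moves:
  increments:
    - [0.5,0.03,0,0,0,0,0.7]
    - [0.99,0.06,0,0,0,0,0.7]
    - [0.99,0.06,0,0,0,0,0.7]
    - [0.99,0.06,0,0,0,0,0.7]
    - [0.99,0.06,0,0,0,0,0.7]

```text
t: 46.45
eef_pos: [445.4, 91.1, 199.4]
orientation: [-3.141, 0.0, 1.569]
wrist_force: [0.2, -0.4, -1.5]
opening: 53.2
grip_force: 32.8
```

Request:
apply_moves:
  increments:
    - [0.01,0,0.4,0,0,0,0.7]
    - [0.01,0,0.75,0,0,0,0.7]
    - [0.01,0,0.75,0,0,0,0.7]
    - [0.01,0,0.75,0,0,0,0.7]

```text
t: 46.95
eef_pos: [446.3, 92.6, 125.8]
orientation: [3.141, -0.0, 1.569]
wrist_force: [0.3, -0.9, -1.7]
opening: 53.2
grip_force: 33.3
```

Request:
apply_moves:
  increments:
    - [0,0,0.05,0,0,0,0.7]
    - [0,0,0.1,0,0,0,0.7]
    - [0,0,0.14,0,0,0,0.7]
    - [0,0,0.14,0,0,0,0.7]

```text
t: 47.45
eef_pos: [445.4, 93.1, 110.5]
orientation: [-3.141, 0.0, 1.57]
wrist_force: [-1.6, -1.4, -1.8]
opening: 52.9
grip_force: 33.3
```

Request:
apply_moves:
  increments:
    - [0,0,0.06,0,0,0,0.7]
    - [0,0,0.12,0,0,0,0.7]
    - [0,0,0.18,0,0,0,0.7]
    - [0,0,0.24,0,0,0,0.7]
    - [0,0,0.255,0,0,0,0.7]
    - [0,0,0.255,0,0,0,0.7]

```text
t: 48.2
eef_pos: [445.4, 93.1, 85.4]
orientation: [-3.141, 0.0, 1.57]
wrist_force: [-1.8, 0.2, 1.7]
opening: 53.1
grip_force: 33.6
```

Request:
apply_moves:
  increments:
    - [0,0,0.015,0,0,0,0.7]
    - [0,0,0.015,0,0,0,0.7]

```text
t: 48.45
eef_pos: [445.4, 93.2, 85.3]
orientation: [-3.142, -0.0, 1.57]
wrist_force: [-8.3, -0.8, 18.9]
opening: 53.3
grip_force: 35.3
```

Request:
apply_moves:
  increments:
    - [0,0,0,0,0,0,0.3]
    - [0,0,0,0,0,0,0.22]
    - [0,0,0,0,0,0,0.22]
    - [0,0,-0.3,0,0,0,0.22]
    - [0,0,-0.7,0,0,0,0.22]
    - [0,0,-1,0,0,0,0.22]

```text
t: 49.2
eef_pos: [446.0, 93.2, 185.1]
orientation: [3.141, -0.0, 1.57]
wrist_force: [0.3, -1.0, 0.1]
opening: 66.6
grip_force: 0.0
```

Request:
apply_moves:
  increments:
    - [0,-0.3,-0.3,0,0,0,1]
    - [0,-0.6,-0.6,0,0,0,1]
    - [0.3,-0.6,-0.9,0,0,0,1]
    - [0.6,-0.8,-1,0,0,0,1]
    - [1,-1,-1,0,0,0,1]
    - [1,-1,-1,0,0,0,1]

```text
t: 49.95
eef_pos: [344.8, 195.0, 283.8]
orientation: [3.142, -0.001, 1.575]
wrist_force: [0.4, 0.3, -0.5]
opening: 0.1
grip_force: 0.0
```

Request:
apply_moves:
  increments:
    - [0.5,-0.1,0,0,0,0,1]
    - [1,-0.2,0,0,0,0,1]

```text
t: 50.2
eef_pos: [326.3, 293.6, 283.7]
orientation: [3.141, 0.0, 1.568]
wrist_force: [0.9, 0.1, 0.5]
opening: -0.2
grip_force: 0.0
```

Request:
apply_moves:
  increments:
    - [0.5,0,0,0,0,0,1]
    - [1,0,0,0,0,0,1]
    - [1,0,0,0,0,0,1]

```text
t: 50.58
eef_pos: [326.3, 395.2, 282.6]
orientation: [-3.141, 0.001, 1.573]
wrist_force: [0.2, -0.3, 0.1]
opening: 0.1
grip_force: 0.0
```

Run:
```python
from h import *
s=ctrl.get_image("side");t=ctrl.get_image("top");print(ctrl.state()["eef_pos"],ctrl.state()["joints"])
a=cv2.resize(s["pixels"][0:230,200:420,::-1],None,fx=2.2,fy=2.2,interpolation=cv2.INTER_CUBIC)
b=cv2.resize(t["pixels"][150:350,180:340,::-1],None,fx=1.9,fy=1.9,interpolation=cv2.INTER_CUBIC)
b=cv2.copyMakeBorder(b,0,a.shape[0]-b.shape[0],0,0,cv2.BORDER_CONSTANT);im=np.hstack([a,b])
print(im.shape);cv2.imwrite("pics/c6.png",im)
```

```text
[326.09636532 392.48073269 283.02489965] [ 8.77895700e-01  1.29175058e-01 -1.62037740e-01  1.28145685e+00
 -5.79722426e-04  2.44909367e+00]
(506, 788, 3)
```

View pics/c6.png

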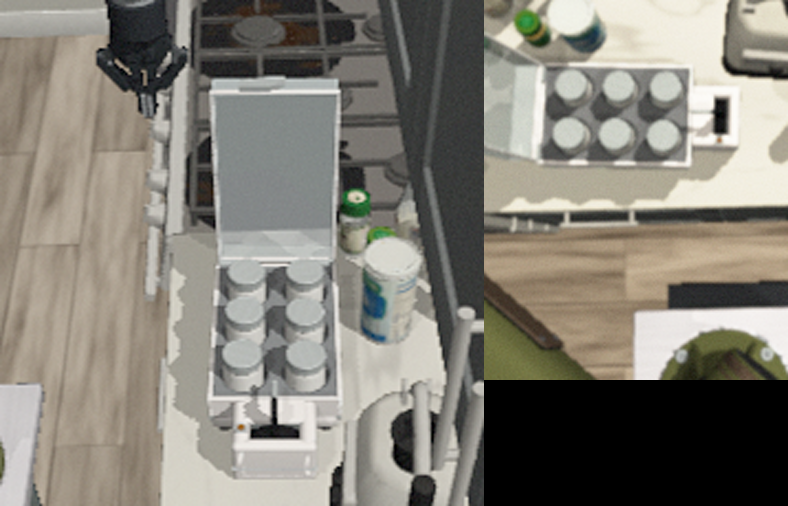

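Request:
apply_moves:
  increments:
    - [0.47,0,0,0,0,0,1]
    - [0.47,0.4,0,0,0,0,1]
    - [0.47,0.9,0,0,0,0,1]
    - [0.47,0.9,0,0,0,0,1]

```text
t: 51.18
eef_pos: [419.0, 438.0, 283.1]
orientation: [3.141, 0.001, 1.566]
wrist_force: [-0.4, -0.3, -0.5]
opening: -0.1
grip_force: 0.0
```

Request:
apply_moves:
  increments:
    - [0,0.4,0,0,0,0,1]
    - [0,0.8,0,0,0,0,1]
    - [0,0.8,0,0,0,0,1]
    - [0,0.8,0,0,0,0,1]

```text
t: 51.68
eef_pos: [495.3, 439.0, 283.9]
orientation: [-3.141, 0.0, 1.569]
wrist_force: [0.0, -0.2, 1.0]
opening: 0.1
grip_force: 0.0
```

Request:
apply_moves:
  increments:
    - [-0.15,0,0,0,0,0,1]
    - [-0.3,0,0,0,0,0,1]
    - [-0.4,0,-0.05,0,0,0,1]
    - [-0.5,0,-0.1,0,0,0,1]
    - [-0.6,0,-0.15,0,0,0,1]
    - [-0.7,0,-0.2,0,0,0,1]
    - [-0.8,0,-0.24,0,0,0,1]
    - [-0.9,0,-0.26,0,0,0,1]

```text
t: 52.68
eef_pos: [495.9, 349.5, 310.0]
orientation: [3.142, -0.0, 1.57]
wrist_force: [0.4, 0.5, -0.0]
opening: 0.1
grip_force: 0.3
```

Request:
apply_moves:
  increments:
    - [-0.09,0,-0.01,0,0,0,1]
    - [-0.18,0,-0.02,0,0,0,1]
    - [-0.27,0,-0.03,0,0,0,1]
    - [-0.36,0,-0.04,0,0,0,1]
    - [-0.45,0,-0.04,0,0,0,1]
    - [-0.54,-0.01,-0.04,0,0,0,1]
    - [-0.63,-0.01,-0.03,0,0,0,1]
    - [-0.71,-0.01,-0.02,0,0,0,1]

```text
t: 53.68
eef_pos: [494.7, 278.5, 311.7]
orientation: [-3.141, 0.0, 1.57]
wrist_force: [0.5, 1.1, 0.9]
opening: 0.2
grip_force: 0.3
```

Request:
apply_moves:
  increments:
    - [-0.09,0,0.01,0,0,0,1]
    - [-0.18,0,0.03,0,0,0,1]
    - [-0.27,0,0.05,0,0,0,1]
    - [-0.36,0,0.08,0,0,0,1]
    - [-0.45,0,0.11,0,0,0,1]
    - [-0.54,-0.01,0.14,0,0,0,1]
    - [-0.63,-0.01,0.17,0,0,0,1]
    - [-0.72,-0.02,0.21,0,0,0,1]

```text
t: 54.68
eef_pos: [492.9, 206.5, 290.6]
orientation: [3.141, -0.0, 1.57]
wrist_force: [-0.1, 1.0, -1.0]
opening: -0.0
grip_force: 0.3
```

Run:
```python
from h import *
s=ctrl.get_image("side")
cv2.imwrite("pics/s7.png",cv2.resize(s["pixels"][0:230,230:410,::-1],None,fx=2.5,fy=2.5,interpolation=cv2.INTER_CUBIC))
```

```text
(no output)
```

View pics/s7.png

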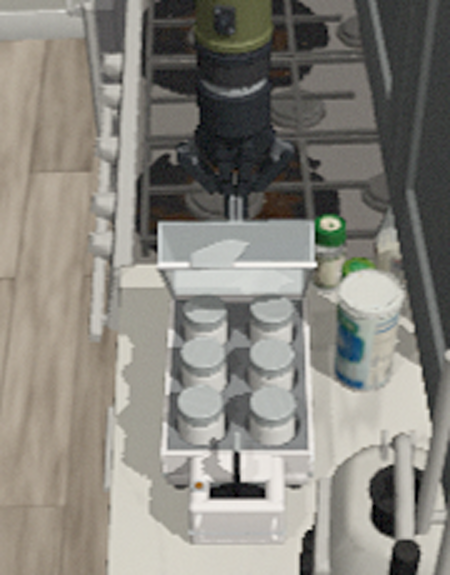

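Request:
apply_moves:
  increments:
    - [-0.08,0,0.04,0,0,0,1]
    - [-0.16,0,0.08,0,0,0,1]
    - [-0.24,0,0.13,0,0,0,1]
    - [-0.32,0,0.18,0,0,0,1]
    - [-0.4,0,0.23,0,0,0,1]
    - [-0.47,-0.01,0.29,0,0,0,1]
    - [-0.54,-0.01,0.34,0,0,0,1]
    - [-0.61,-0.02,0.4,0,0,0,1]

```text
t: 55.72
eef_pos: [490.8, 145.7, 250.5]
orientation: [3.141, 0.0, 1.57]
wrist_force: [0.6, 0.4, 0.5]
opening: 0.0
grip_force: 0.3
```

Request:
apply_moves:
  increments:
    - [-0.07,0,0.06,0,0,0,1]
    - [-0.13,0,0.13,0,0,0,1]
    - [-0.19,0,0.2,0,0,0,1]
    - [-0.25,0,0.27,0,0,0,1]
    - [-0.3,0,0.34,0,0,0,1]
    - [-0.35,-0.01,0.42,0,0,0,1]
    - [-0.4,-0.01,0.49,0,0,0,1]
    - [-0.45,-0.02,0.57,0,0,0,1]

```text
t: 56.72
eef_pos: [488.9, 100.9, 193.4]
orientation: [3.141, -0.0, 1.57]
wrist_force: [0.7, 0.1, 1.0]
opening: -0.1
grip_force: 0.3
```

Request:
apply_moves:
  increments:
    - [-0.06,0,0.07,0,0,0,1]
    - [-0.11,0,0.14,0,0,0,1]
    - [-0.15,0,0.21,0,0,0,1]
    - [-0.18,0,0.28,0,0,0,1]
    - [-0.21,0,0.35,0,0,0,1]
    - [-0.23,-0.01,0.42,0,0,0,1]
    - [-0.25,-0.01,0.49,0,0,0,1]
    - [-0.26,-0.01,0.55,0,0,0,1]

```text
t: 57.72
eef_pos: [488.2, 74.4, 138.8]
orientation: [3.14, 0.001, 1.57]
wrist_force: [0.9, -3.3, 5.3]
opening: -0.4
grip_force: 2.4
```

Request:
apply_moves:
  increments:
    - [0,0,0.02,0,0,0,1]
    - [0,0,0.04,0,0,0,1]
    - [0,0,0.06,0,0,0,1]
    - [0,0,0.06,0,0,0,1]

```text
t: 58.22
eef_pos: [487.2, 75.5, 132.4]
orientation: [-3.141, -0.001, 1.571]
wrist_force: [0.3, -0.1, 0.7]
opening: 0.3
grip_force: 0.2
```

Request:
apply_moves:
  increments:
    - [0,0,0.02,0,0,0,1]
    - [0,0,0.04,0,0,0,1]
    - [0,0,0.05,0,0,0,1]
    - [0,0,0.05,0,0,0,1]

```text
t: 58.72
eef_pos: [487.4, 75.2, 127.6]
orientation: [-3.141, -0.0, 1.57]
wrist_force: [-0.9, 0.8, 2.0]
opening: -0.2
grip_force: 0.5
```

Request:
apply_moves:
  increments:
    - [0,0,0.02,0,0,0,1]
    - [0,0,0.03,0,0,0,1]
    - [0,0,0.03,0,0,0,1]
    - [0,0,0.03,0,0,0,1]

```text
t: 59.22
eef_pos: [487.7, 74.8, 124.9]
orientation: [3.142, 0.001, 1.57]
wrist_force: [-2.6, -3.2, 3.7]
opening: 0.1
grip_force: 2.4
```

Request:
apply_moves:
  increments:
    - [0,0,0.01,0,0,0,1]
    - [0,0,0.02,0,0,0,1]
    - [0,0,0.02,0,0,0,1]

```text
t: 59.6
eef_pos: [487.8, 74.5, 123.0]
orientation: [3.141, 0.001, 1.57]
wrist_force: [-3.1, -5.1, 8.0]
opening: 0.2
grip_force: 3.5
```

Request:
apply_moves:
  increments:
    - [0,0,0.01,0,0,0,1]
    - [0,0,0.02,0,0,0,1]
    - [0,0,0.02,0,0,0,1]

```text
t: 59.98
eef_pos: [487.8, 74.4, 122.1]
orientation: [3.141, 0.002, 1.57]
wrist_force: [-6.0, -6.2, 16.1]
opening: 0.2
grip_force: 8.5
```

Request:
apply_moves:
  increments:
    - [0,0,0.01,0,0,0,1]
    - [0,0,0.02,0,0,0,1]
    - [0,0,0.02,0,0,0,1]

```text
t: 60.35
eef_pos: [488.0, 74.3, 122.0]
orientation: [3.14, 0.002, 1.57]
wrist_force: [-11.8, -6.6, 33.4]
opening: -0.1
grip_force: 16.9
```

Request:
apply_moves:
  increments:
    - [0,0,-0.4,0,0,0,1]
    - [0,0,-0.85,0,0,0,0.42]
    - [-0.4,0,-0.85,0,0,0,0.42]
    - [-0.9,-0.05,-0.85,0,0,0,0.42]
    - [-0.9,-0.05,-0.85,0,0,0,0.42]
    - [-0.9,-0.05,-0.85,0,0,0,0.42]
    - [-0.9,-0.05,-0.85,0,0,0,0.42]

```text
t: 61.22
eef_pos: [482.8, -13.8, 203.6]
orientation: [-3.141, -0.001, 1.572]
wrist_force: [0.4, 0.3, 0.4]
opening: 49.3
grip_force: 0.0
```

Run:
```python
from h import *
s=ctrl.get_image("side");t=ctrl.get_image("top");print(ctrl.state()["eef_pos"])
cv2.imwrite("pics/s8.png",cv2.resize(s["pixels"][70:230,260:400,::-1],None,fx=3.7,fy=3.7,interpolation=cv2.INTER_CUBIC))
for im in (s,t):print([(np.round(plane(im,d["pixel"],126)).tolist(),round(d["score"],2)) for d in ctrl.tip_of(im,"paddle_tip")])
```

```text
[482.77020253 -13.84352663 203.63901499]
[([476.0, 4.0], 0.78)]
[]
```

View pics/s8.png

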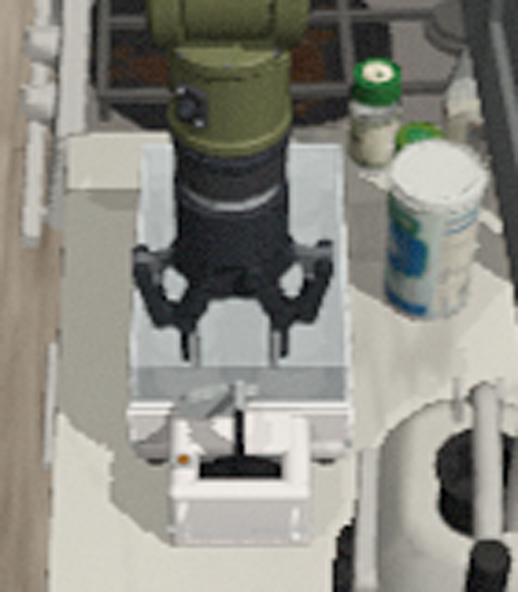

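Request:
apply_moves:
  increments:
    - [-0.03,0.01,0.3,0,0,0,0.42]
    - [-0.03,0.01,0.6,0,0,0,0.42]
    - [-0.03,0.01,0.8,0,0,0,0.42]
    - [-0.03,0.01,1,0,0,0,0.42]
    - [-0.03,0.01,1,0,0,0,0.42]

```text
t: 62.05
eef_pos: [482.3, -17.4, 102.5]
orientation: [-3.138, -0.0, 1.571]
wrist_force: [0.1, 0.2, 0.6]
opening: 49.8
grip_force: 0.0
```

Request:
apply_moves:
  increments:
    - [0,-0.1,0.05,0,0,0,0.42]
    - [0,-0.2,0.05,0,0,0,0.42]
    - [0,-0.3,0.05,0,0,0,0.42]
    - [0,-0.4,0.05,0,0,0,0.42]
    - [0,-0.4,0.05,0,0,0,0.42]

```text
t: 62.68
eef_pos: [443.5, -17.9, 99.3]
orientation: [3.14, -0.0, 1.57]
wrist_force: [1.9, 1.0, 0.2]
opening: 49.3
grip_force: 0.9
```

Request:
apply_moves:
  increments:
    - [0,-0.08,0,0,0,0,0.42]
    - [0,-0.14,0,0,0,0,0.42]
    - [0,-0.14,0,0,0,0,0.42]

```text
t: 63.05
eef_pos: [429.5, -17.9, 98.9]
orientation: [3.141, 0.0, 1.57]
wrist_force: [3.5, 0.4, 0.5]
opening: 49.6
grip_force: 1.5
```

Request:
apply_moves:
  increments:
    - [0,-0.03,0,0,0,0,0.42]
    - [0,-0.06,0,0,0,0,0.42]
    - [0,-0.06,0,0,0,0,0.42]

```text
t: 63.42
eef_pos: [424.4, -17.9, 99.1]
orientation: [3.14, 0.0, 1.57]
wrist_force: [5.0, 0.6, -0.5]
opening: 49.6
grip_force: 2.3
```

Request:
apply_moves:
  increments:
    - [0,0,0,0,0,0,0.42]
    - [0,0,0,0,0,0,0.42]
    - [0,0,0,0,0,0,0.42]
    - [0,0,0,0,0,0,0.42]
    - [0,0,0,0,0,0,0.42]
    - [0,0,0,0,0,0,0.42]
    - [0,0,0,0,0,0,0.42]
    - [0,0,0,0,0,0,0.42]

```text
t: 64.42
eef_pos: [424.4, -17.9, 99.1]
orientation: [3.14, -0.0, 1.57]
wrist_force: [5.8, -0.8, -0.8]
opening: 49.5
grip_force: 2.4
```

Request:
apply_moves:
  increments:
    - [0,0,0,0,0,0,0.42]
    - [0,0,0,0,0,0,0.42]
    - [0,0,0,0,0,0,0.42]
    - [0,0,0,0,0,0,0.42]
    - [0,0,0,0,0,0,0.42]
    - [0,0,0,0,0,0,0.42]

```text
t: 65.18
eef_pos: [424.4, -17.9, 99.1]
orientation: [3.14, 0.0, 1.57]
wrist_force: [5.5, 0.1, -0.2]
opening: 49.6
grip_force: 2.4
```

Request:
apply_moves:
  increments:
    - [0,0.1,0,0,0,0,0.42]
    - [0,0.2,0,0,0,0,0.42]
    - [0,0.35,0,0,0,0,0.42]
    - [0,0.5,0,0,0,0,0.42]
    - [0,0.58,0,0,0,0,0.42]
    - [0,0.58,0,0,0,0,0.42]
    - [0,0.58,0,0,0,0,0.42]

```text
t: 66.05
eef_pos: [481.0, -17.8, 98.5]
orientation: [-3.14, -0.0, 1.57]
wrist_force: [0.1, 0.1, 0.4]
opening: 49.5
grip_force: 0.0
```

Request:
apply_moves:
  increments:
    - [0,0,-0.3,0,0,0,0.42]
    - [0,0,-0.7,0,0,0,0.42]
    - [0,0,-1,0,0,0,0.42]
    - [0,0,-1,0,0,0,0.42]
    - [0,-1,-1,0,0,0,0.42]
    - [0,-1,-1,0,0,0,0.42]
    - [0,-1,-1,0,0,0,0.42]
    - [0,-1,-1,0,0,0,0.42]

```text
t: 67.05
eef_pos: [381.9, -17.9, 198.5]
orientation: [3.141, 0.0, 1.57]
wrist_force: [0.1, -0.1, -0.2]
opening: 49.6
grip_force: 0.0
```

Run:
```python
from h import *
s=ctrl.get_image("side");print(ctrl.state()["eef_pos"])
cv2.imwrite("pics/s9.png",cv2.resize(s["pixels"][90:390,240:500,::-1],None,fx=2,fy=2,interpolation=cv2.INTER_CUBIC))
```

```text
[382.32526921 -17.84606107 198.62591961]
```

View pics/s9.png

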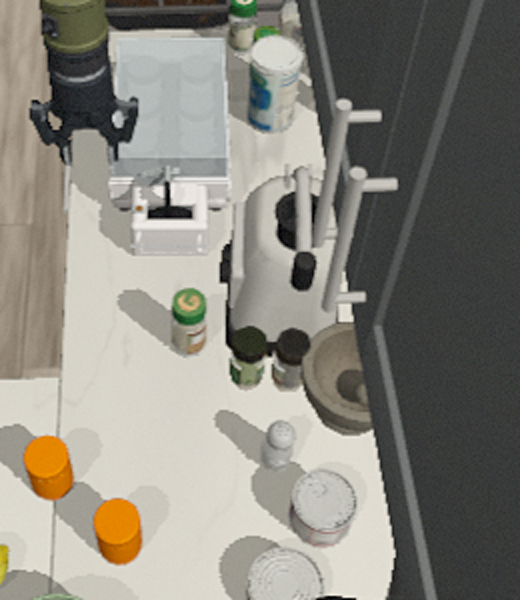

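The picture shows the lid shut with jars under it, the paddle upright at about (168, 185), and the spice jar (188, 320), shaker (279, 443) and tin (324, 507) where they were. I'm handing in.

```bash
python3 -c "
from plant import ctrl
print(ctrl.hand_in())"
```

```text
the job is handed in; nothing more can be done
None
```

The job is handed in, with no verdict returned: all five empty wells now hold spares (none left over), the lid is pressed down and looks caught, the paddle was held towards the robot for over a second and is upright again, and the spice jar, shaker and tin look unmoved.

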